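Bolt down the machine vise and clamp the blanks

TASK

The red machine vise is only loosely mounted on its plank: first screw both of its eye screws fully home, clockwise, with the steel bar slid through their rings (not with the fingers). Then stand every sawn steel blank from the bench upright in the vise, side by side between the open jaws and down on the bed, and crank the handwheel clockwise until the jaw reaches the 35 mm mark and grips them all. The bar is to end up back in its two V-blocks; leave the pliers, the hammer and the oil can where they are.

Things in the scene. Friction and masses are not known exactly. Their poses are not given: they have to be found in the camera images.
- vise: red machine vise on a fixed plank 195 x 340 x 25 mm. Origin at bench height; x along its screw from the fixed jaw (face at x -27 mm) to the handwheel, y along the jaws (left is +y). Bed |y| < 55 mm, x -60 to 100 mm; jaws 120 mm wide, tops 87 mm up, end bracket 96 mm. Lugs (tops 39 mm up, |y| 55 to 135 mm) carry the eye screws at x -5, y +108 and -108 mm
- vise_bed (a point): point on the bed top, 65 mm above the bench, mid-width, 17.5 mm from the fixed jaw's face: where the middle of a clamped blank's foot lies (y 0). Axes as the vise's
- jaw (a joint): closing travel of the moving jaw (m): 0 fully open with 49 mm between the jaw faces, 0.014 when the gap is 35 mm; its face lies at vise x = 22 mm minus this. Driven only by the handwheel, 5 mm a turn; it ends at 0.0146. It does not slip back when let go
- jaw_index (a point): pointer at the moving jaw's face plane on its left (+y) side, moves with the jaw over the steel scale strip
- wheel (a joint): handwheel turn (rad), grows clockwise as seen from the handwheel's end (looking along vise -x), closing the jaw 5 mm per 6.28 rad; 0: jaw fully open, handle at the top; 17.6: at the 35 mm mark; 18.3: end stop. Friction about 0.1 N m
- wheel_hub (a point): point on the handwheel's level axis (along vise x), 76 mm above the bench, abreast of the middle of the handle's grip, 166 mm along vise x from the vise's origin. The wheel is 93 mm across, its outer face 42 mm behind this point
- wheel_handle (a point): middle of the grip of the wheel's freely spinning handle: a black pin 18 mm thick, parallel to vise x, reaching 41 mm towards the wheel and 25 mm outwards from here, on a 36 mm radius about the hub. May be pinched from above and led round in a vertical circle without turning the hand
- eye_l (a joint): turn of the left eye screw (rad), grows clockwise seen from above as it is screwed down, sinking 4.5 mm a turn; 6.0: fully home against a hard stop, collar on the lug. Starts 4.4 to 6 rad short of home. Friction about 0.12 N m
- loop_l (a point): centre of the left eye screw's ring: opening 20 mm, outside 41 mm, made of 10 mm round steel; about 73 mm above the bench at joint 0, 69 mm when home. Its x axis is the way through the ring (level), and turns with the screw
- eye_r (a joint): the same for the right eye screw (the one at vise -y)
- loop_r (a point): the same for the right eye screw
- bar: round steel turning bar, 14 mm thick, 180 mm long, round ends, 0.22 kg; origin at its middle, along its own x axis. Through a ring it has about 39 degrees of play either way before it takes the screw along
- bar_rest (a point): where the bar's middle lies when it rests in the two steel V-blocks, 42 mm above the bench; x along the resting bar. The blocks are fixed, 26 mm long along x, centred 58 mm either side, 54 mm wide; their tops 50 mm above the bench
- blank1: sawn square steel blank, 35 x 35 x 44 mm tall, 0.42 kg, standing on the bench; origin at the middle of its foot, z up
- blank2: as blank1
- blank3: as blank1
- pliers: pliers with blue handles lying on the bench, 150 mm long, to be left alone
- hammer: hammer lying on the bench, to be left alone
- oilcan: grey oil can, 56 mm across, 100 mm high, to be left alone
- mark35 (a point): the longest line of the scale strip on the vise's left side, 35 mm from the fixed jaw's face, at vise x 8, y 62, height 66 mm; the pointer stands over it when the gap is 35 mm. The strip has lines every 5 mm, longer every 10
Mind the look-alikes: they are no part of the job. Leave any purple or yellow look-alike of the blank3 alone. There is more than one size of the bar; the one meant has the size given above.

How it is judged:
On the way, in this order (a step that is already met when the one before it is completed fails the run):
1. both eye screws are fully home (value of joint each of eye_l, eye_r above 5.7 rad), for 0.2 s.
2. every blank stands upright on the vise's bed, wholly between the jaws, released (y of blank1 in the frame of vise_bed between -0.0435 and 0.0435 m and x of blank1 in the frame of vise_bed between -0.004 and 0.014 m and z of blank1 in the frame of vise_bed between -0.004 and 0.004 m and angle between each of blank1, blank2, blank3's own z axis and vertical below 0.1 rad and y of blank2 in the frame of vise_bed between -0.0435 and 0.0435 m and x of blank2 in the frame of vise_bed between -0.004 and 0.014 m and z of blank2 in the frame of vise_bed between -0.004 and 0.004 m and y of blank3 in the frame of vise_bed between -0.0435 and 0.0435 m and x of blank3 in the frame of vise_bed between -0.004 and 0.014 m and z of blank3 in the frame of vise_bed between -0.004 and 0.004 m and contact force between the fingers and blank1 below 0.5 N and contact force between the fingers and blank2 below 0.5 N and contact force between the fingers and blank3 below 0.5 N), for 0.2 s.
3. the jaw has reached the 35 mm mark and grips every blank (y of blank1 in the frame of vise_bed between -0.0435 and 0.0435 m and x of blank1 in the frame of vise_bed between -0.004 and 0.014 m and z of blank1 in the frame of vise_bed between -0.004 and 0.004 m and angle between each of blank1, blank2, blank3's own z axis and vertical below 0.1 rad and y of blank2 in the frame of vise_bed between -0.0435 and 0.0435 m and x of blank2 in the frame of vise_bed between -0.004 and 0.014 m and z of blank2 in the frame of vise_bed between -0.004 and 0.004 m and y of blank3 in the frame of vise_bed between -0.0435 and 0.0435 m and x of blank3 in the frame of vise_bed between -0.004 and 0.014 m and z of blank3 in the frame of vise_bed between -0.004 and 0.004 m and x of jaw_index in the frame of mark35 between -0.0012 and 0.0006 m and contact force between jaw and blank1 above 1.5 N and contact force between jaw and blank2 above 1.5 N and contact force between jaw and blank3 above 1.5 N), for 0.2 s.
At the end, for the whole second after the job is handed in: Eye screws within 0.3 rad of home; every blank upright (0.1 rad) on the bed (4 mm), within 43 mm of the jaws' middle; jaw pointer at the 35 mm mark (0.6 mm short to 1.2 past), pressing on every blank; bar at rest in the V-blocks, within 25 mm of its resting point (all of step 1 and all of step 3 and distance between bar and bar_rest below 0.025 m and angle between the x axis of bar and the x axis of bar_rest, either way round below 0.1 rad and linear speed of bar below 0.02 m/s); the robot touches nothing.
It fails at once if a bystander (pliers, hammer, oil can) is shifted more than 30 mm (distance of any of pliers, hammer, oilcan from where it was at the start of the episode above 0.03 m).
It fails at once if an eye screw is gripped or pushed with the fingers instead of the bar (more than 4 N) (contact force between the fingers and eye_l above 4 N or contact force between the fingers and eye_r above 4 N).
Of blank1, blank2, blank3 only 1 to 3 are there at a start; the rules pass over those that are not, and their reading is None.
At some moment in a run one of blank1, blank2, blank3 may be knocked a few centimetres aside while the robot is not near it.
It also fails if it takes over 210 s, if anything falls off the work surface, if the arm or the gripper's body presses on something with over 40 N, if the wrist force passes 120 N, or if a joint passes its speed limit or range.

ROBOT

A 6-joint arm with a two-finger parallel gripper is mounted at the origin on the work surface. World frame = base frame: x ahead of the robot, y to its left, z up, the work surface at z = 0. Lengths are in m, angles in rad, forces in N, time in s.
With the tool pointing down it reaches from about 0.3 to 1 m from the base axis. Payload 5.1 kg.
Tool frame: the origin (TCP) lies on the centre line of the jaws, within the pads' length; the fingertips stand 25 mm ahead of it and the grasp point (between the pads) lies 6 mm ahead of it; z points along the fingers, y is the line along which they close (so a half turn about z gives the same grasp; the last joint's range is limited). The gripper opens to 95 mm and grips with 3 to 60 N. Pads are 20 mm wide; open, the fingers measure 119 mm over their backs; the gripper's body (75 mm by 180 mm) begins 59 mm behind the grasp point.
Start: joints at [1.238, 0.124, 1.65, -0, 1.367, -0.083], TCP at [0.161, 0.63, 0.24] pointing down, gripper open.
Joint ranges: [-2.61, 2.61], [-1.02, 2.33], [0.03, 2.71], [-1.35, 4.49], [0.32, 2.68], [-2.91, 2.91]. Speed limits (rad/s): [2.57, 2.57, 3.14, 3.14, 3.14, 3.14].

INTERFACE

Orientations are given as a unit quaternion [x, y, z, w].
In Python, from plant import status, grab_frame, calibration, job_done gives the robot as it stands.
- The arm moves only by the shell command python3 -m crank 'ROWS' [OPENING] [FORCE]. ROWS is JSON, a list of rows, each an object with "offset": the shift along the tool's x, y, z scaled (see below), a list of three; "spin": the turn about the tool's z scaled (see below). In form: [{"offset": [x, y, z], "spin": spin}, ...]. A call has 1 to 20 rows; each row shifts and turns the commanded pose from where the row before left it, along the tool's axes as they then stand; what a row does not reach is not made up. The controller multiplies each number of a shift by 1000 mm and each number of a turn by 0.12 rad. A row lasts 1/10 s, in which the tool goes at most 50 mm and 8.59 degrees, less where a joint would pass 70% of its speed; a pose out of reach is approached as far as the arm can. A call with a number of a shift or a turn outside -1 to 1 is refused whole. A call with a gripper value outside its range is refused whole. OPENING is the opening in per cent of the stroke, from 0 (shut) to 100 (fully open), set as the call begins (- or left out, the last holds). The fingers move at their own pace and stop on an object; FORCE is the grip in N (left out, the last holds). Time passes only in rows, so rows that do not move let the fingers close. It gives the time, the measured TCP pose, the force, the opening and the grip force at its end, in the units of the state.
- status.get_obs(): the state, without advancing time (a new reading comes with each control period).
- grab_frame(name): name is "scene" or "side" or "wrist"; returns the picture (400x640x3 uint8, red, green, blue); there is no depth.
- calibration(name): a dict with "vfov" (degrees; the focal length in pixels is half the picture's height over the tangent of half this angle, whatever the lens; pixels are square), "cx", "cy" (the principal point, pixels), "T" (4x4, takes a point from camera to world coordinates). Camera axes: x right, y down, z forward; pixel columns grow to the right and rows downward; lengths in m; the calibration is good to about 2 mm. A picture is of the moment at which its call begins: read the wrist's pose just before it. calibration takes no time and is no camera call; for the wrist camera it gives the pose at the moment of the call.
- job_done(): hands the job in; it is judged then, once.
The state is a dict: "time_s": time; "qpos": joint angles; "dq": joint speeds; "tau": joint torques, N m; "ee_pos": TCP position; "tcp_rot": TCP orientation; "wrist_force": force on the tool from outside, world axes, zero at the start; "wrist_torque": the same for the moment, N m; "grip_width": opening from 0.0 (shut) to 1.0 (fully open); "finger_force": force on a finger pad.
Only numpy, scipy, OpenCV 4.12 (cv2) and the standard library are available. Lean on these libraries where they do the work, as an engineer would, in place of code of your own. Each camera call takes 0.05 s, during which the arm holds its last target. There are 200 camera calls.

## Working session

There is one attempt and no reset: what is moved stays moved. The work goes in short steps, Python scripts to look and compute and a shell command to move; the robot and the scene stay as the last step left them, time stands still between calls to the robot, and variables do not carry over. Pictures are saved under pics/ and viewed, at most 14 in all, crops included, and the job is handed in when it is done.

```bash
ls; mkdir -p pics; cat > h.py <<'E'
import numpy as np, cv2
from plant import status, grab_frame, calibration, job_done
def ray(c,u,v):
    f=200/np.tan(np.radians(c['vfov'])/2); T=np.array(c['T'])
    d=T[:3,:3]@np.array([(u-c['cx'])/f,(v-c['cy'])/f,1]); return T[:3,3],d
def onz(c,u,v,z):
    o,d=ray(c,u,v); return o+d*(z-o[2])/d[2]
def proj(c,p):
    f=200/np.tan(np.radians(c['vfov'])/2); T=np.array(c['T'])
    q=T[:3,:3].T@(np.array(p)-T[:3,3]); return q[0]/q[2]*f+c['cx'],q[1]/q[2]*f+c['cy']
def save(n,fn,crop=None,s=1):
    im=grab_frame(n)[:,:,::-1]; np.save('pics/'+fn+'.npy',im)
    if crop: x0,y0,x1,y1=crop; im=im[y0:y1,x0:x1]
    cv2.imwrite('pics/'+fn+'.png',cv2.resize(im,None,fx=s,fy=s,interpolation=cv2.INTER_CUBIC))
E
python3 - <<'E'
from h import *
print(status.get_obs())
for n in ('scene','side','wrist'):
    c=calibration(n); print(n,c); save(n,n+'0',s=1.25)
E
```

```text
pics
{'time_s': 0.0, 'qpos': array([ 1.23838022e+00,  1.24502496e-01,  1.65166663e+00, -3.58964458e-05,
        1.36748195e+00, -8.26104410e-02]), 'dq': array([-0.00135757,  0.00169669,  0.00205515, -0.00050581,  0.00128832,
       -0.00105164]), 'tau': array([ 1.28608517e-03, -4.17611647e+01, -3.59929562e+01,  7.74394325e-02,
        4.94244020e-02, -1.80602783e-04]), 'ee_pos': array([0.16054203, 0.62925688, 0.23839304]), 'tcp_rot': array([ 1.24574644e-01,  9.92209705e-01, -1.01075061e-03, -1.94847485e-04]), 'wrist_force': array([0.00329304, 0.21092881, 0.46245731]), 'wrist_torque': array([-0.05518041, -0.00638491, -0.01794131]), 'finger_force': 0.0, 'grip_width': 0.9991780648047134}
scene {'vfov': 47.450452270575816, 'cx': 316.0060238277589, 'cy': 206.4161424297668, 'T': array([[-0.70712438,  0.38288858, -0.59445054,  1.27909251],
       [ 0.70704528,  0.39225128, -0.58840964,  0.71141552],
       [ 0.00787865, -0.83638225, -0.54809   ,  0.78891452],
       [ 0.        ,  0.        ,  0.        ,  1.        ]])}
side {'vfov': 50.39352104578121, 'cx': 320.10961937509404, 'cy': 199.42482665150519, 'T': array([[ 0.92764669, -0.20931731,  0.3092861 ,  0.14902848],
       [-0.37343533, -0.52922165,  0.76188615, -0.9729241 ],
       [ 0.00420494, -0.82225951, -0.56909719,  0.80995229],
       [ 0.        ,  0.        ,  0.        ,  1.        ]])}
wrist {'vfov': 70.06397510861578, 'cx': 324.50053306197674, 'cy': 197.51464508155482, 'T': array([[ 0.24762145,  0.94125122,  0.22962963,  0.09587991],
       [ 0.96885414, -0.24000351, -0.06099155,  0.64581385],
       [-0.00229645,  0.23758043, -0.97136516,  0.38500442],
       [ 0.        ,  0.        ,  0.        ,  1.        ]])}
```

View pics/scene0.png

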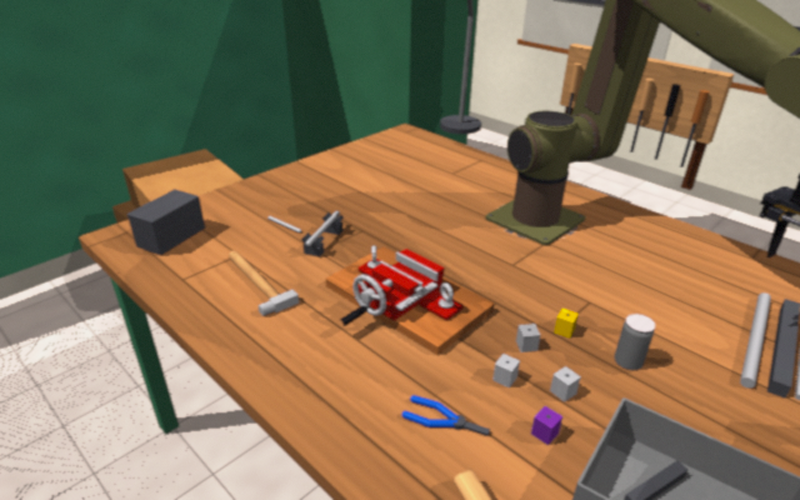

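View pics/side0.png

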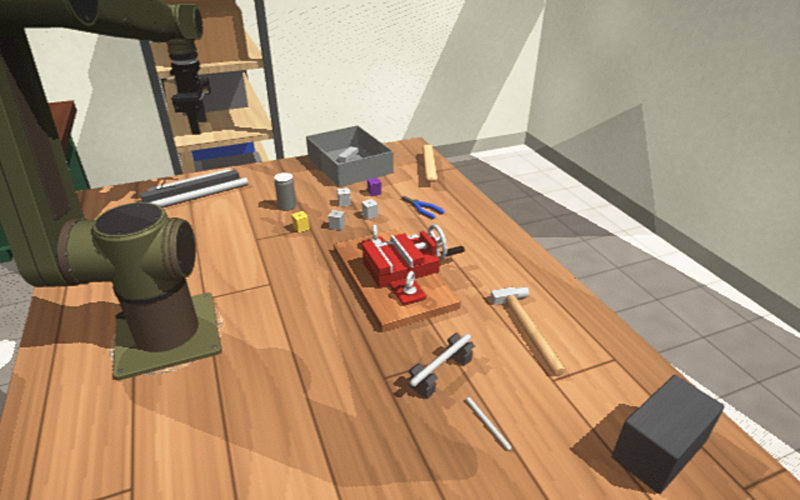

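The scene view shows three grey blanks at about (528,337), (507,369) and (566,383), with the decoys in yellow (567,322) and purple (547,424). The vise is at (410,290). The bar in the V-blocks is at (323,231), and a thinner rod lies at (284,225). There's also a grey stock rod at (757,340).

```bash
python3 - <<'E'
from h import *
a=calibration('scene'); b=calibration('side')
def tri(p,q):
    o1,d1=ray(a,p[0]/1.25,p[1]/1.25); o2,d2=ray(b,q[0]/1.25,q[1]/1.25)
    s=np.linalg.lstsq(np.c_[d1,-d2],o2-o1,rcond=None)[0]
    P,Q=o1+d1*s[0],o2+d2*s[1]; return np.round((P+Q)/2,3),round(np.linalg.norm(P-Q),3)
for n,p,q in [('b1',(528,328),(336,213)),('b2',(507,361),(369,203)),('b3',(566,374),(344,190)),('bar ends',(340,213),(413,385)),('bar e2',(308,250),(468,338)),('ringR',(374,254),(410,280)),('ringL',(447,292),(376,231)),('hub',(370,296),(438,240)),('handle',(344,320),(462,249)),('can top',(638,323),(285,178)),('thin a',(269,217),(508,447)),('thin b',(299,231),(468,400)),('hammerhead',(280,302),(508,295)),('plkNear',(440,348),(0,0)),]:
    print(n,tri(p,q))
c=a
for n,p,z in [('plank L',(328,283),.025),('plank bottom',(440,340),.025),('plank right',(493,304),.025)]: print(n,onz(a,p[0]/1.25,p[1]/1.25,z).round(3))
E
```

```text
b1 (array([0.464, 0.282, 0.046]), np.float64(0.001))
b2 (array([0.57 , 0.307, 0.043]), np.float64(0.001))
b3 (array([0.524, 0.404, 0.046]), np.float64(0.002))
bar ends (array([ 0.42 , -0.358,  0.039]), np.float64(0.01))
bar e2 (array([ 0.584, -0.281,  0.029]), np.float64(0.001))
ringR (array([ 0.525, -0.105,  0.072]), np.float64(0.002))
ringL (array([0.521, 0.113, 0.075]), np.float64(0.004))
hub (array([0.648, 0.012, 0.078]), np.float64(0.004))
handle (array([ 0.711, -0.   ,  0.042]), np.float64(0.005))
can top (array([0.36 , 0.45 , 0.096]), np.float64(0.004))
thin a (array([ 0.535, -0.524,  0.007]), np.float64(0.001))
thin b (array([ 0.519, -0.406,  0.004]), np.float64(0.001))
hammerhead (array([ 0.747, -0.174,  0.013]), np.float64(0.001))
plkNear (array([0.253, 0.139, 0.331]), np.float64(0.952))
plank L [ 0.634 -0.142  0.025]
plank bottom [0.598 0.167 0.025]
plank right [0.427 0.171 0.025]
```

```bash
python3 -m crank 2>&1 | head -20; python3 - <<'E'
from h import *
from scipy.spatial.transform import Rotation as R
print(R.from_quat(status.get_obs()['tcp_rot']).as_matrix().round(3))
E
```

```text
invalid input
[[-0.969  0.247 -0.001]
 [ 0.247  0.969 -0.001]
 [ 0.    -0.002 -1.   ]]
```

```bash
python3 -m crank '[{"offset":[-0.028,-0.034,-0.0035],"spin":0},{"offset":[-0.028,-0.034,-0.0035],"spin":0},{"offset":[-0.028,-0.034,-0.0035],"spin":0},{"offset":[-0.028,-0.034,-0.0035],"spin":0},{"offset":[-0.028,-0.034,-0.0035],"spin":0},{"offset":[-0.028,-0.034,-0.0035],"spin":0},{"offset":[-0.028,-0.034,-0.0035],"spin":0},{"offset":[-0.028,-0.034,-0.0035],"spin":0},{"offset":[-0.028,-0.034,-0.0035],"spin":0},{"offset":[-0.028,-0.034,-0.0035],"spin":0},{"offset":[-0.028,-0.034,-0.0035],"spin":0},{"offset":[-0.028,-0.034,-0.0035],"spin":0},{"offset":[-0.028,-0.034,-0.0035],"spin":0},{"offset":[-0.028,-0.034,-0.0035],"spin":0},{"offset":[-0.028,-0.034,-0.0035],"spin":0},{"offset":[-0.028,-0.034,-0.0035],"spin":0},{"offset":[-0.028,-0.034,-0.0035],"spin":0},{"offset":[0,0,0],"spin":-1},{"offset":[0,0,0],"spin":-1},{"offset":[0,0,0],"spin":-0.1}]'
python3 - <<'E'
from h import *
o=status.get_obs(); print(o['ee_pos'],o['qpos']); save('wrist','w1',s=1.25)
c=calibration('wrist'); print(c)
E
```

```text
time_s: 2.15
ee_pos: [0.4789, -0.0484, 0.2987]
tcp_rot: [-0.001, 1.0, 0.0, -0.0]
wrist_force: [0.1, 0.6, 0.6]
grip_width: 0.999
finger_force: 0.0
[ 0.4789409  -0.04838118  0.29873179] [-2.12275002e-01 -2.89614665e-01  1.93975543e+00  3.80768002e-05
  1.49230862e+00 -1.78463285e+00]
{'vfov': 70.06397510861578, 'cx': 324.50053306197674, 'cy': 197.51464508155482, 'T': array([[-1.99991967e-04,  9.71505582e-01,  2.37016591e-01,
         4.12168173e-01],
       [ 9.99999979e-01,  2.07059242e-04, -4.92475017e-06,
        -4.83488307e-02],
       [-5.38608981e-05,  2.37016585e-01, -9.71505602e-01,
         4.45309745e-01],
       [ 0.00000000e+00,  0.00000000e+00,  0.00000000e+00,
         1.00000000e+00]])}
```

View pics/w1.png

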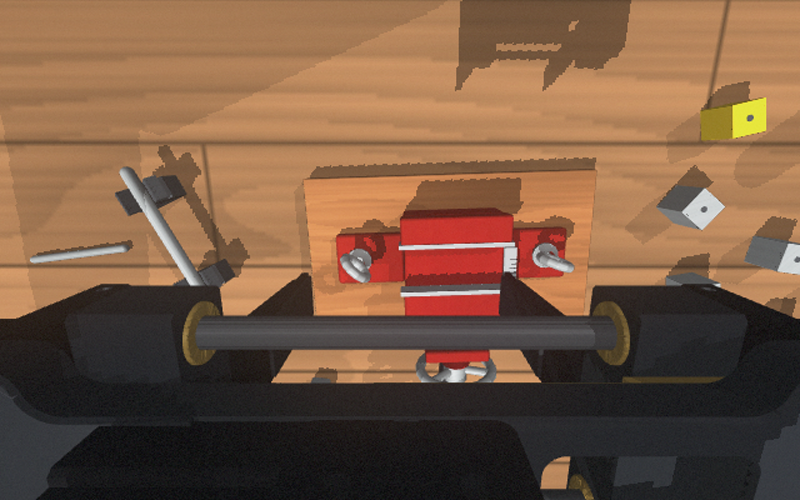

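The wrist view shows the vise nearly square to the world axes. The right ring is at (357,264), the left ring at (551,262), the bar runs from (127,173) to (193,280), and the thin rod is at (80,253). I'll move closer over the rings.

```bash
python3 -m crank '[{"offset":[-0.035,0.012,0.015],"spin":0},{"offset":[-0.035,0.012,0.015],"spin":0},{"offset":[-0.03,0.012,0.015],"spin":0},{"offset":[0,0.015,0.01],"spin":0},{"offset":[0,0,0],"spin":0},{"offset":[0,0,0],"spin":0}]'
python3 - <<'E'
from h import *
print(calibration('wrist')['T'][:3,3]); save('wrist','w2',crop=(80,0,560,240),s=1.66)
E
```

```text
time_s: 2.8
ee_pos: [0.5782, 0.0036, 0.2443]
tcp_rot: [-0.001, 1.0, -0.0, -0.0]
wrist_force: [0.1, 1.2, 0.2]
grip_width: 1.003
finger_force: 0.0
[0.51141378 0.00332104 0.39081573]
```

View pics/w2.png

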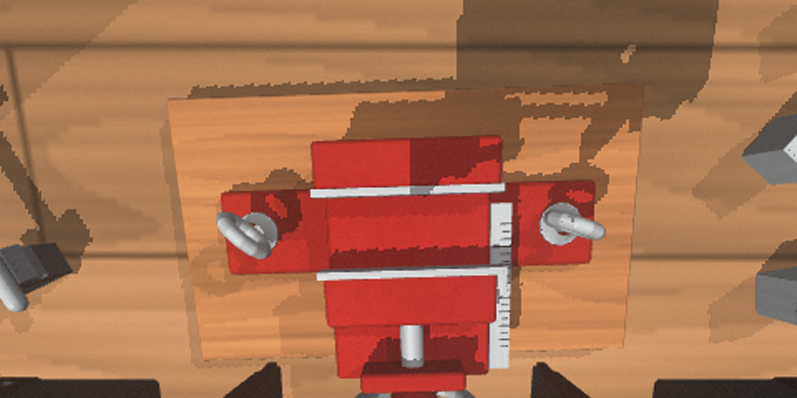

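The crop shows the right ring at about (244,236), tilted, and the left ring at about (577,224). The fixed jaw's face runs from (311,193) to (504,187), and the moving jaw's face is at rows 275 to 268.

```bash
python3 - <<'E'
from h import *
im=np.load('pics/w2.npy')
k=6
a=im[110:175,195:260]; b=im[110:175,395:460]
cv2.imwrite('pics/rings.png',cv2.resize(np.hstack([a,b]),None,fx=k,fy=k,interpolation=cv2.INTER_CUBIC))
c=calibration('wrist')
f=lambda x,y:(80+x/1.66,y/1.66)
A=onz(c,*f(311,193),.087);B=onz(c,*f(504,187),.087)
C=onz(c,*f(318,277),.087);D=onz(c,*f(507,269),.087)
print(A,B,C,D)
y=(B-A)/np.linalg.norm(B-A); yaw=np.arctan2(-y[0],y[1]); y2=(D-C); print(np.degrees(yaw),np.degrees(np.arctan2(-y2[0],y2[1])),np.linalg.norm(B-A),np.linalg.norm(D-C))
yaw=(yaw+np.arctan2(-y2[0],y2[1]))/2
x=np.array([np.cos(yaw),np.sin(yaw),0]);y=np.array([-x[1],x[0],0])
O=(A+B)/2+.027*x; print('O',O,'gap',(C+D-A-B)@x/2)
# plank corners crop coords
for p in [(168,100),(203,361),(625,349),(645,84)]: 
    q=onz(c,*f(*p),.025)-O; print(p,(q@x).round(4),(q@y).round(4))
for s in (1,-1):
    e=O-.005*x+s*.108*y; e[2]=.073; print('eye',s,e,proj(c,e))
E
```

```text
[ 0.50045988 -0.05598188  0.087     ] [0.49671087 0.06326927 0.087     ] [ 0.55261524 -0.05387628  0.087     ] [0.54725392 0.06777638 0.087     ]
1.8006643958795463 2.5234342993721945 0.11931007099353792 0.12177073892700307
O [0.52556615 0.0046623  0.087     ] gap 0.05143738972207204
(168, 100) -0.0974 -0.1681
(203, 361) 0.0976 -0.1701
(625, 349) 0.0997 0.1711
(645, 84) -0.0955 0.1707
eye 1 [0.51649531 0.11239678 0.073     ] (np.float64(425.25229555848546), np.float64(132.31413853405058))
eye -1 [ 0.52464411 -0.10344945  0.073     ] (np.float64(227.53229435175098), np.float64(139.6207072104675))
```

View pics/rings.png

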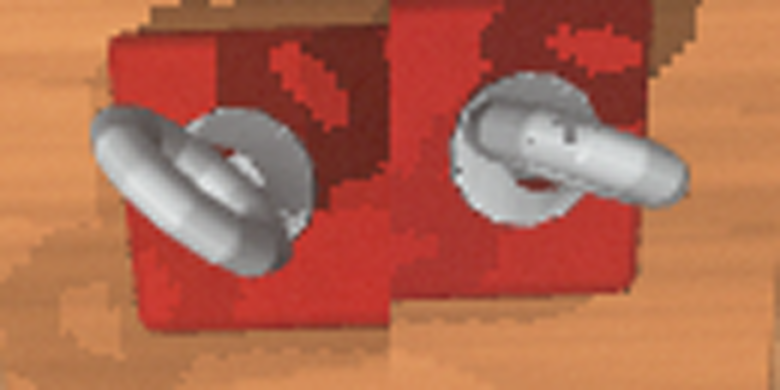

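The close crop shows the two rings. The left ring's plane tilts about 21°, so its bar-through axis is at −21°/159°. The right ring's tilts about 45°, so its axis is at −45°/135°. Next I'll get the bar's axis.

```bash
python3 - <<'E'
from h import *
T1=np.array([[-1.99991967e-04,9.71505582e-01,2.37016591e-01,4.12168173e-01],[1,2.07e-04,-4.9e-06,-4.83488307e-02],[-5.386e-05,2.37016585e-01,-9.71505602e-01,4.45309745e-01],[0,0,0,1]])
cw=dict(calibration('wrist'));cw['T']=T1
def ends(name,c,box):
    im=np.load(f'pics/{name}.npy'); x0,y0,x1,y1=box
    g=im[y0:y1,x0:x1]; h=cv2.cvtColor(g,cv2.COLOR_BGR2HSV)
    m=((h[...,1]<40)&(h[...,2]>115)).astype(np.uint8)
    n,l,s,_=cv2.connectedComponentsWithStats(m); k=1+s[1:,4].argmax()
    v,u=np.nonzero(l==k); P=np.array([onz(c,a+x0,b+y0,.045)[:2] for a,b in zip(u,v)])
    mu=P.mean(0); w=np.linalg.svd(P-mu,full_matrices=False)[2][0]; w*=np.sign(w[0]); t=(P-mu)@w
    print(name,len(u),'mid',mu+w*(t.min()+t.max())/2,'len',np.ptp(t),'yaw',np.degrees(np.arctan2(w[1],w[0])))
ends('scene0',calibration('scene'),(238,165,280,208))
ends('side0',calibration('side'),(320,262,385,315))
ends('w1',cw,(90,130,160,226))
E
```

```text
scene0 122 mid [ 0.50210149 -0.32393505] len 0.18013632502488142 yaw 24.896708659993845
side0 352 mid [ 0.49995529 -0.32485668] len 0.17714723116725528 yaw 24.814902628855286
w1 785 mid [ 0.48746519 -0.32977547] len 0.14621302340920486 yaw 25.057265346678687
```

```bash
python3 -m crank '[{"offset":[0.0096,-0.041,0],"spin":0},{"offset":[0.0096,-0.041,0],"spin":0},{"offset":[0.0096,-0.041,0],"spin":0},{"offset":[0.0096,-0.041,0],"spin":0},{"offset":[0.0096,-0.041,0],"spin":0},{"offset":[0.0096,-0.041,0],"spin":0},{"offset":[0.0096,-0.041,0],"spin":0},{"offset":[0.0096,-0.041,0],"spin":0},{"offset":[0,0,0.03],"spin":-0.9},{"offset":[0,0,0.03],"spin":-0.9},{"offset":[0,0,0.03],"spin":-0.9},{"offset":[0,0,0],"spin":-0.92},{"offset":[0,0,0],"spin":0}]' 50 20
python3 - <<'E'
from h import *
o=status.get_obs(); T=calibration('wrist')
from scipy.spatial.transform import Rotation as R
M=R.from_quat(o['tcp_rot']).as_matrix(); print(o['ee_pos'],np.degrees(np.arctan2(M[1,0],M[0,0])),o['qpos'][5])
d=np.array([.5013,-.3243,.048])-o['ee_pos']; print('tool d',(M.T@d).round(4))
E
```

```text
time_s: 4.15
ee_pos: [0.5018, -0.3252, 0.1544]
tcp_rot: [-0.216, 0.976, -0.0, -0.0]
wrist_force: [0.0, 0.1, 0.1]
grip_width: 0.498
finger_force: 0.0
[ 0.50183799 -0.32515275  0.15439413] -155.07854075751433 -2.670233939362031
tool d [1.000e-04 1.000e-03 1.064e-01]
```

```bash
python3 -m crank '[{"offset":[0,0.001,0.03],"spin":0},{"offset":[0,0,0.03],"spin":0},{"offset":[0,0,0.026],"spin":0},{"offset":[0,0,0.02],"spin":0},{"offset":[0,0,0],"spin":0}]'
python3 -m crank '[{"offset":[0,0,0],"spin":0},{"offset":[0,0,0],"spin":0},{"offset":[0,0,0],"spin":0},{"offset":[0,0,0],"spin":0},{"offset":[0,0,0],"spin":0}]' 0 45
python3 -m crank '[{"offset":[0,0,-0.02],"spin":0},{"offset":[0,0,-0.03],"spin":0},{"offset":[0,0,-0.03],"spin":0},{"offset":[0,0,0],"spin":0}]'
```

```text
time_s: 4.65
ee_pos: [0.501, -0.3234, 0.0469]
tcp_rot: [-0.215, 0.977, 0.001, -0.001]
wrist_force: [-0.4, 0.2, -0.2]
grip_width: 0.503
finger_force: 0.0
time_s: 5.15
ee_pos: [0.5018, -0.322, 0.0489]
tcp_rot: [-0.216, 0.976, 0.003, -0.001]
wrist_force: [-3.6, 6.9, 12.3]
grip_width: 0.144
finger_force: 45.4
time_s: 5.55
ee_pos: [0.5049, -0.3259, 0.1333]
tcp_rot: [-0.217, 0.976, -0.004, 0.003]
wrist_force: [0.1, -0.9, -0.7]
grip_width: 0.138
finger_force: 45.0
```

```bash
python3 -m crank '[{"offset":[0,0,-0.003],"spin":1},{"offset":[0,0,-0.003],"spin":1},{"offset":[0,0,0],"spin":1},{"offset":[0,0,0],"spin":1},{"offset":[0,0,0],"spin":1},{"offset":[0,0,0],"spin":1},{"offset":[0,0,0],"spin":1},{"offset":[0,0,0],"spin":1},{"offset":[0,0,0],"spin":1},{"offset":[0,0,0],"spin":1},{"offset":[0,0,0],"spin":0.2},{"offset":[0,0,0],"spin":0}]'
cat >> h.py <<'E'
from scipy.spatial.transform import Rotation as R
def st():
    o=status.get_obs(); M=R.from_quat(o['tcp_rot']).as_matrix()
    print('t',round(o['time_s'],2),o['ee_pos'].round(4),'A',np.degrees(np.arctan2(M[1,0],M[0,0])).round(2),'tilt',M[:,2].round(3),'q',o['qpos'].round(2),'w',round(o['grip_width'],3)); return o['ee_pos'],M
def to(p,A=None):
    e,M=st(); d=M.T@(np.array(p)-e); print('tool d',d.round(4),'dist',np.linalg.norm(d).round(3))
    if A is not None:
        a=np.degrees(np.arctan2(M[1,0],M[0,0])); s=(a-A+180)%360-180; print('spin units cw',(np.radians(s)/.12).round(2))
E
python3 -c "
from h import *
to([.614,-.191,.140],135)"
```

```text
time_s: 6.75
ee_pos: [0.5018, -0.3235, 0.1327]
tcp_rot: [0.383, 0.924, 0.0, -0.001]
wrist_force: [-0.1, -0.5, -2.0]
grip_width: 0.136
finger_force: 45.0
t 6.75 [ 0.5018 -0.3235  0.1327] A 134.98 tilt [-0.002  0.001 -1.   ] q [-0.66  0.1   1.86 -0.    1.18 -1.45] w 0.136
tool d [ 0.0145  0.173  -0.0073] dist 0.174
spin units cw -0.0
```

```bash
python3 -m crank '[{"offset":[0.003,0.035,-0.0015],"spin":0},{"offset":[0.003,0.035,-0.0015],"spin":0},{"offset":[0.003,0.035,-0.0015],"spin":0},{"offset":[0.003,0.034,-0.0015],"spin":0},{"offset":[0.0025,0.034,-0.0015],"spin":0},{"offset":[0,0,0.03],"spin":0},{"offset":[0,0,0.026],"spin":0},{"offset":[0,0,0],"spin":0},{"offset":[0,0,0],"spin":0}]'
python3 -c "
from h import *
to([.614,-.191,.079],135)
save('wrist','w3',s=1.25); c=calibration('wrist'); print(c['T'])
for z in (.0725,): print('ring',proj(c,[.5261,-.1026,z]))"
```

```text
time_s: 7.65
ee_pos: [0.6142, -0.1914, 0.0849]
tcp_rot: [0.383, 0.924, -0.0, -0.001]
wrist_force: [0.3, -0.6, -1.8]
grip_width: 0.135
finger_force: 45.0
t 7.65 [ 0.6142 -0.1914  0.0849] A 134.94 tilt [-0.002  0.001 -1.   ] q [-0.39  0.25  1.78 -0.    1.11 -1.17] w 0.135
tool d [0.0004 0.0002 0.0059] dist 0.006
spin units cw -0.01
[[ 7.08488857e-01  6.85349230e-01  1.68344802e-01  5.67813466e-01]
 [ 7.05721885e-01 -6.87900672e-01 -1.69556147e-01 -1.44964441e-01]
 [-4.00672768e-04  2.38933252e-01 -9.71035911e-01  2.32884049e-01]
 [ 0.00000000e+00  0.00000000e+00  0.00000000e+00  1.00000000e+00]]
ring (np.float64(325.32344565064614), np.float64(3.9015672762343456))
```

View pics/w3.png

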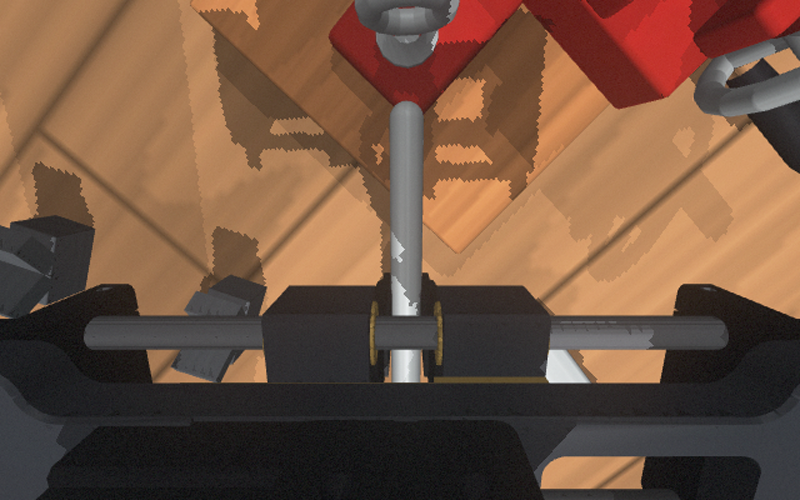

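The wrist view shows the bar's tip at (406,103), in line with the ring centred near column 407, so I'll lower it and insert.

```bash
python3 -m crank '[{"offset":[0,0,0.006],"spin":0},{"offset":[0.01,0,0],"spin":0},{"offset":[0.01,0,0],"spin":0},{"offset":[0.008,0,0],"spin":0},{"offset":[0.007,0,0],"spin":0},{"offset":[0.007,0,0],"spin":0},{"offset":[0,0,0],"spin":0}]'
python3 -c "
from h import *
st()"
```

```text
time_s: 8.4
ee_pos: [0.5844, -0.1611, 0.0796]
tcp_rot: [0.383, 0.924, 0.0, -0.0]
wrist_force: [-0.6, 0.9, -3.2]
grip_width: 0.134
finger_force: 45.0
t 8.4 [ 0.5844 -0.1611  0.0796] A 134.92 tilt [-0.  0. -1.] q [-0.36  0.18  1.87  0.    1.09 -1.14] w 0.134
```

```bash
python3 -m crank '[{"offset":[0.008,0,0],"spin":0},{"offset":[0.008,0,0],"spin":0},{"offset":[0.008,0,0],"spin":0},{"offset":[0.006,0,0],"spin":0},{"offset":[0,0,0],"spin":0}]'
python3 -c "
from h import *
e,M=st(); d=M.T@(np.array([.5261,-.1026,.0725])-e); print(d)
s=.12;r=d[0]
print('row', r*(1-np.cos(s)), -r*np.sin(s))"
```

```text
time_s: 8.9
ee_pos: [0.5633, -0.1399, 0.0795]
tcp_rot: [0.383, 0.924, -0.0, -0.0]
wrist_force: [-0.2, -0.1, -2.0]
grip_width: 0.138
finger_force: 45.0
t 8.9 [ 0.5633 -0.1399  0.0795] A 134.92 tilt [-0.001  0.    -1.   ] q [-0.34  0.13  1.93  0.    1.08 -1.12] w 0.138
[5.26534207e-02 3.76594134e-05 6.99546039e-03]
row 0.00037864992200383954 -0.006303257216814248
```

```bash
python3 -m crank '[{"offset":[0.0004,-0.0063,0],"spin":1},{"offset":[0.0004,-0.0063,0],"spin":1},{"offset":[0.0004,-0.0063,0],"spin":1},{"offset":[0.0004,-0.0063,0],"spin":1},{"offset":[0.0004,-0.0063,0],"spin":1},{"offset":[0.0004,-0.0063,0],"spin":1},{"offset":[0.0004,-0.0063,0.0001],"spin":1},{"offset":[0.0004,-0.0063,0.0001],"spin":1},{"offset":[0.0004,-0.0063,0.0001],"spin":1},{"offset":[0.0004,-0.0063,0.0001],"spin":1}]'
python3 -c "
from h import *
e,M=st(); d=M.T@(np.array([.5261,-.1026,.0725])-e); print(d)"
python3 -m crank '[{"offset":[0.0004,-0.0063,0.0001],"spin":1},{"offset":[0.0004,-0.0063,0.0001],"spin":1},{"offset":[0.0004,-0.0063,0.0001],"spin":1},{"offset":[0.0004,-0.0063,0.0001],"spin":1},{"offset":[0.0004,-0.0063,0.0001],"spin":1},{"offset":[0.0004,-0.0063,0.0001],"spin":1},{"offset":[0.0004,-0.0063,0.0001],"spin":1},{"offset":[0.0004,-0.0063,0.0001],"spin":1},{"offset":[0.0004,-0.0063,0.0001],"spin":1},{"offset":[0.0004,-0.0063,0.0001],"spin":1}]'
python3 -c "
from h import *
e,M=st(); d=M.T@(np.array([.5261,-.1026,.0725])-e); print(d)"
```

```text
time_s: 9.9
ee_pos: [0.5053, -0.1515, 0.0793]
tcp_rot: [0.839, 0.544, -0.0, 0.0]
wrist_force: [-0.8, 0.4, -2.5]
grip_width: 0.135
finger_force: 45.0
t 9.9 [ 0.5053 -0.1515  0.0793] A 65.87 tilt [-0.    -0.001 -1.   ] q [-0.39  0.01  2.05 -0.    1.07  0.03] w 0.135
[ 0.05315606 -0.00097907  0.00682038]
time_s: 10.9
ee_pos: [0.4739, -0.1007, 0.0783]
tcp_rot: [1.0, -0.025, -0.001, 0.0]
wrist_force: [-1.2, -0.8, -1.5]
grip_width: 0.138
finger_force: 45.0
t 10.9 [ 0.4739 -0.1007  0.0783] A -2.89 tilt [-0.001 -0.001 -1.   ] q [-0.32 -0.08  2.15 -0.    1.08  1.3 ] w 0.138
[ 0.05226111 -0.00070923  0.00572644]
```

```bash
python3 -m crank '[{"offset":[0.0004,-0.0063,0.0001],"spin":1},{"offset":[0.0004,-0.0063,0.0001],"spin":1},{"offset":[-0.0004,0.005,0],"spin":-0.8},{"offset":[-0.015,0,0],"spin":0},{"offset":[-0.02,0,0],"spin":0},{"offset":[-0.02,0,0],"spin":0},{"offset":[-0.015,0,0],"spin":0},{"offset":[-0.01,0,-0.01],"spin":0},{"offset":[0,0,-0.03],"spin":0},{"offset":[0,0,-0.04],"spin":0},{"offset":[0,0,0],"spin":0}]'
python3 -c "
from h import *
st()
c=calibration('wrist'); print(c['T'].round(4).tolist(),proj(c,[.5261,-.1026,.072])); save('wrist','w4',s=1.25)"
```

```text
time_s: 12.0
ee_pos: [0.3999, -0.0791, 0.1646]
tcp_rot: [0.995, -0.095, 0.006, 0.001]
wrist_force: [1.1, -0.5, -1.1]
grip_width: 0.139
finger_force: 45.0
t 12.0 [ 0.3999 -0.0791  0.1646] A -10.88 tilt [ 0.012 -0.004 -1.   ] q [-0.33 -0.4   2.25 -0.    1.28  1.43] w 0.139
[[-0.1892, -0.9562, -0.2234, 0.4633], [-0.9819, 0.1847, 0.0409, -0.0913], [0.0022, 0.2271, -0.9739, 0.3118], [0.0, 0.0, 0.0, 1.0]] (np.float64(322.85865073087996), np.float64(45.70159943144526))
```

View pics/w4.png

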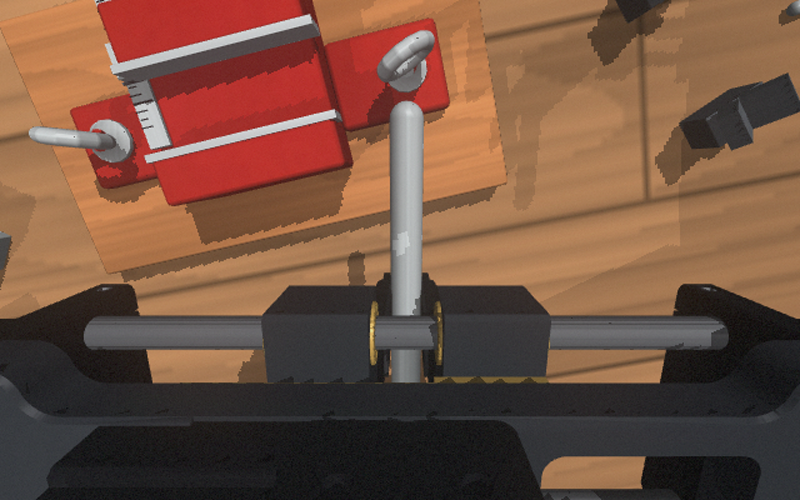

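The view shows the right ring's plane at about 37° to the bar, from (383,72) to (430,42), so its axis is near 26°/206°, as I predicted. I'll swing round for the second stroke.

```bash
python3 -m crank '[{"offset":[0,0,-0.02],"spin":-1},{"offset":[0,0,-0.02],"spin":-1},{"offset":[0,0,0],"spin":-1},{"offset":[0,0,0],"spin":-1},{"offset":[0,0,0],"spin":-1},{"offset":[0,0,0],"spin":-1},{"offset":[0,0,0],"spin":-1},{"offset":[0,0,0],"spin":-1},{"offset":[0,0,0],"spin":-1},{"offset":[0,0,0],"spin":-1},{"offset":[0,0,0],"spin":-1},{"offset":[0,0,0],"spin":-1},{"offset":[0,0,0],"spin":-1},{"offset":[0,0,0],"spin":-1},{"offset":[0,0,0],"spin":-1},{"offset":[0,0,0],"spin":-1},{"offset":[0,0,0],"spin":-1},{"offset":[0,0,0],"spin":-1},{"offset":[0,0,0],"spin":-1},{"offset":[0,0,0],"spin":-1}]' >/dev/null
python3 -m crank '[{"offset":[0,0,0],"spin":-1},{"offset":[0,0,0],"spin":-1},{"offset":[0,0,0],"spin":-1},{"offset":[0,0,0],"spin":-1},{"offset":[0,0,0],"spin":-1},{"offset":[0,0,0],"spin":-1},{"offset":[0,0,0],"spin":-1},{"offset":[0,0,0],"spin":-1},{"offset":[0,0,0],"spin":-0.8},{"offset":[0,0,0],"spin":0}]' >/dev/null
python3 -c "
from h import *
to([.650,-.087,.2],187)"
```

```text
t 15.05 [ 0.3954 -0.0775  0.1963] A -172.88 tilt [-0.003  0.001 -1.   ] q [-0.33 -0.43  2.22 -0.    1.36 -2.02] w 0.136
tool d [-0.2515 -0.0409 -0.0044] dist 0.255
spin units cw 0.02
```

```bash
python3 -m crank '[{"offset":[-0.036,-0.0058,-0.0005],"spin":0},{"offset":[-0.036,-0.0058,-0.0005],"spin":0},{"offset":[-0.036,-0.0058,-0.0005],"spin":0},{"offset":[-0.036,-0.0058,-0.0005],"spin":0},{"offset":[-0.036,-0.0058,0],"spin":0},{"offset":[-0.036,-0.0058,0],"spin":0},{"offset":[-0.0355,-0.006,0],"spin":0},{"offset":[0,0,0.04],"spin":0},{"offset":[0,0,0.04],"spin":0},{"offset":[0,0,0.03],"spin":0},{"offset":[0,0,0],"spin":0},{"offset":[0,0,0],"spin":0}]'
python3 -c "
from h import *
to([.650,-.087,.0785],187)
save('wrist','w5',s=1.25)"
```

```text
time_s: 16.25
ee_pos: [0.6502, -0.0869, 0.089]
tcp_rot: [-0.062, 0.998, 0.0, -0.001]
wrist_force: [0.9, -0.5, -2.4]
grip_width: 0.138
finger_force: 45.0
t 16.25 [ 0.6502 -0.0869  0.089 ] A -172.93 tilt [-0.002  0.    -1.   ] q [-0.21  0.27  1.75 -0.    1.13 -1.91] w 0.138
tool d [ 0.0002 -0.0001  0.0105] dist 0.011
spin units cw 0.01
```

View pics/w5.png

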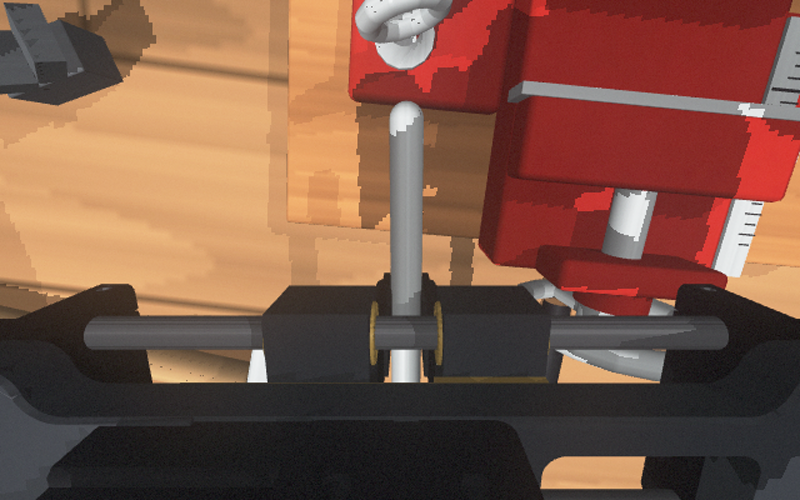

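The bar's tip at (406,103) lines up with the ring's collar at column 405, so I'll insert.

```bash
python3 -m crank '[{"offset":[0,0,0.0105],"spin":0},{"offset":[0.01,0,0],"spin":0},{"offset":[0.01,0,0],"spin":0},{"offset":[0.008,0,0],"spin":0},{"offset":[0.007,0,0],"spin":0},{"offset":[0.007,0,0],"spin":0},{"offset":[0,0,0],"spin":0}]'
python3 -m crank '[{"offset":[0.008,0,0],"spin":0},{"offset":[0.008,0,0],"spin":0},{"offset":[0.008,0,0],"spin":0},{"offset":[0.007,0,0],"spin":0},{"offset":[0,0,0],"spin":0}]'
python3 -c "
from h import *
e,M=st(); d=M.T@(np.array([.5261,-.1026,.0725])-e); print(d)"
```

```text
time_s: 17.0
ee_pos: [0.6082, -0.0923, 0.0797]
tcp_rot: [-0.062, 0.998, 0.0, -0.0]
wrist_force: [0.6, 0.1, -2.2]
grip_width: 0.133
finger_force: 45.0
time_s: 17.5
ee_pos: [0.5772, -0.0961, 0.0793]
tcp_rot: [-0.062, 0.998, 0.0, -0.0]
wrist_force: [-0.8, -0.1, -1.9]
grip_width: 0.137
finger_force: 45.0
t 17.5 [ 0.5772 -0.0961  0.0793] A -172.88 tilt [-0.001  0.    -1.   ] q [-0.26  0.14  1.92 -0.    1.08 -1.95] w 0.137
[ 0.0515321  -0.00013119  0.00682795]
```

```bash
python3 -m crank '[{"offset":[0.0004,-0.0062,0],"spin":1},{"offset":[0.0004,-0.0062,0],"spin":1},{"offset":[0.0004,-0.0062,0],"spin":1},{"offset":[0.0004,-0.0062,0.0001],"spin":1},{"offset":[0.0004,-0.0062,0.0001],"spin":1},{"offset":[0.0004,-0.0062,0.0001],"spin":1},{"offset":[0.0004,-0.0062,0.0001],"spin":1},{"offset":[0.0004,-0.0062,0.0001],"spin":1},{"offset":[0.0004,-0.0062,0.0001],"spin":1},{"offset":[0.0004,-0.0062,0.0001],"spin":1},{"offset":[0.0004,-0.0062,0.0001],"spin":1},{"offset":[0.0004,-0.0062,0.0001],"spin":1},{"offset":[0.0004,-0.0062,0.0001],"spin":1},{"offset":[0.0004,-0.0062,0.0001],"spin":1},{"offset":[0.0004,-0.0062,0.0001],"spin":1},{"offset":[0.0004,-0.0062,0.0001],"spin":1},{"offset":[0.0004,-0.0062,0.0001],"spin":1},{"offset":[0.0004,-0.0062,0.0001],"spin":1},{"offset":[0.0004,-0.0062,0.0001],"spin":1},{"offset":[0.0004,-0.0062,0.0001],"spin":1}]'
python3 -c "
from h import *
e,M=st(); d=M.T@(np.array([.5261,-.1026,.0725])-e); print(d)"
```

```text
time_s: 19.5
ee_pos: [0.493, -0.1424, 0.0782]
tcp_rot: [0.909, 0.418, -0.0, 0.001]
wrist_force: [-0.4, -2.7, -2.3]
grip_width: 0.135
finger_force: 45.0
t 19.5 [ 0.493  -0.1424  0.0782] A 49.37 tilt [ 0.    -0.002 -1.   ] q [-0.38 -0.02  2.09 -0.    1.07  0.33] w 0.135
[ 0.05170702 -0.00079878  0.00559904]
```

```bash
for i in 1 2; do python3 -m crank '[{"offset":[0.0004,-0.0062,0.0001],"spin":1},{"offset":[0.0004,-0.0062,0.0001],"spin":1},{"offset":[0.0004,-0.0062,0.0001],"spin":1}]'; done
python3 -c "
from h import *
e,M=st(); d=M.T@(np.array([.5261,-.1026,.0725])-e); print(d)"
```

```text
time_s: 19.8
ee_pos: [0.4813, -0.1279, 0.0778]
tcp_rot: [0.969, 0.248, -0.0, 0.001]
wrist_force: [-1.0, -3.2, -2.0]
grip_width: 0.138
finger_force: 45.0
time_s: 20.1
ee_pos: [0.4754, -0.1102, 0.0775]
tcp_rot: [0.997, 0.071, -0.0, 0.001]
wrist_force: [-1.6, -2.8, -2.2]
grip_width: 0.139
finger_force: 45.0
t 20.1 [ 0.4754 -0.1102  0.0775] A 8.11 tilt [-0.    -0.002 -1.   ] q [-0.34 -0.07  2.14 -0.    1.07  1.09] w 0.139
[ 0.05130571 -0.00034979  0.00497261]
```

```bash
for i in 1 2; do python3 -m crank '[{"offset":[0.0004,-0.0062,0.0001],"spin":1},{"offset":[0.0004,-0.0062,0.0001],"spin":1}]' | grep -v tcp; done
python3 -c "
from h import *
e,M=st(); d=M.T@(np.array([.5261,-.1026,.0725])-e); print(d)"
```

```text
time_s: 20.3
ee_pos: [0.4751, -0.0977, 0.0772]
wrist_force: [-1.8, -2.7, -1.6]
grip_width: 0.139
finger_force: 45.0
time_s: 20.5
ee_pos: [0.4778, -0.0856, 0.077]
wrist_force: [-1.3, -4.2, -2.4]
grip_width: 0.139
finger_force: 45.0
t 20.5 [ 0.4778 -0.0856  0.077 ] A -19.39 tilt [-0.001 -0.002 -1.   ] q [-0.29 -0.08  2.15 -0.    1.07  1.62] w 0.139
[5.12005979e-02 4.00497022e-05 4.54914363e-03]
```

```bash
python3 -m crank '[{"offset":[0.0004,-0.0062,0.0001],"spin":1}]' | grep force
python3 -m crank '[{"offset":[-0.0004,0.006,0],"spin":-1},{"offset":[-0.015,0,0],"spin":0},{"offset":[-0.02,0,0],"spin":0},{"offset":[-0.02,0,0],"spin":0},{"offset":[-0.015,0,0],"spin":0},{"offset":[-0.01,0,-0.01],"spin":0},{"offset":[0,0,-0.04],"spin":0},{"offset":[0,0,-0.04],"spin":0},{"offset":[0,0,-0.03],"spin":0},{"offset":[0,0,0],"spin":-1},{"offset":[0,0,0],"spin":-1},{"offset":[0,0,0],"spin":-1},{"offset":[0,0,0],"spin":-1},{"offset":[0,0,0],"spin":-1},{"offset":[0,0,0],"spin":-1},{"offset":[0,0,0],"spin":-1},{"offset":[0,0,0],"spin":-1},{"offset":[0,0,0],"spin":-1},{"offset":[0,0,0],"spin":-1}]' | grep force
python3 -m crank '[{"offset":[0,0,0],"spin":-1},{"offset":[0,0,0],"spin":-1},{"offset":[0,0,0],"spin":-1},{"offset":[0,0,0],"spin":-1},{"offset":[0,0,0],"spin":-1},{"offset":[0,0,0],"spin":-1},{"offset":[0,0,0],"spin":-1},{"offset":[0,0,0],"spin":-1},{"offset":[0,0,0],"spin":-1},{"offset":[0,0,0],"spin":-1},{"offset":[0,0,0],"spin":-1},{"offset":[0,0,0],"spin":-1},{"offset":[0,0,0],"spin":-1},{"offset":[0,0,0],"spin":-1},{"offset":[0,0,0],"spin":-1},{"offset":[0,0,0],"spin":-1},{"offset":[0,0,0],"spin":-1},{"offset":[0,0,0],"spin":-1},{"offset":[0,0,0],"spin":-1},{"offset":[0,0,0],"spin":0}]' | grep force
python3 -c "
from h import *
to([.650,-.087,.2],187)"
```

```text
wrist_force: [-4.9, -8.7, -0.4]
finger_force: 45.2
wrist_force: [0.3, -0.0, -2.4]
finger_force: 45.0
wrist_force: [0.6, 0.0, -2.4]
finger_force: 45.0
t 24.5 [ 0.402  -0.0583  0.1969] A -179.75 tilt [ 0.001 -0.    -1.   ] q [-0.28 -0.43  2.21  0.    1.36 -1.85] w 0.136
tool d [-0.2479 -0.0298 -0.0029] dist 0.25
spin units cw -0.98
```

```bash
python3 -m crank '[{"offset":[-0.0355,-0.0043,0],"spin":0},{"offset":[-0.0355,-0.0043,0],"spin":0},{"offset":[-0.0355,-0.0043,0],"spin":0},{"offset":[-0.0355,-0.0043,0],"spin":0},{"offset":[-0.0355,-0.0043,0],"spin":0},{"offset":[-0.0355,-0.0043,0],"spin":0},{"offset":[-0.035,-0.004,0],"spin":-1},{"offset":[0,0,0.04],"spin":0},{"offset":[0,0,0.04],"spin":0},{"offset":[0,0,0.03],"spin":0},{"offset":[0,0,0],"spin":0},{"offset":[0,0,0],"spin":0}]' | grep force
python3 -c "
from h import *
to([.650,-.087,.0770],187)"
```

```text
wrist_force: [-0.7, 0.0, -0.9]
finger_force: 45.0
t 25.7 [ 0.65   -0.087   0.0867] A -172.94 tilt [-0.001  0.    -1.   ] q [-0.21  0.27  1.75  0.    1.12 -1.91] w 0.137
tool d [-0.     -0.      0.0097] dist 0.01
spin units cw 0.01
```

```bash
python3 -m crank '[{"offset":[0,0,0.01],"spin":0},{"offset":[0.01,0,0],"spin":0},{"offset":[0.01,0,0],"spin":0},{"offset":[0.008,0,0],"spin":0},{"offset":[0.007,0,0],"spin":0},{"offset":[0.007,0,0],"spin":0},{"offset":[0,0,0],"spin":0}]' | grep force
python3 -m crank '[{"offset":[0.008,0,0],"spin":0},{"offset":[0.008,0,0],"spin":0},{"offset":[0.008,0,0],"spin":0},{"offset":[0.007,0,0],"spin":0},{"offset":[0,0,0],"spin":0}]' | grep force
for i in 1 2 3 ; do python3 -m crank '[{"offset":[0.0004,-0.0062,0],"spin":1},{"offset":[0.0004,-0.0062,0],"spin":1}]' | grep wrist_force; done
python3 -c "
from h import *
e,M=st(); d=M.T@(np.array([.5261,-.1026,.0725])-e); print(d)"
```

```text
wrist_force: [0.3, 0.1, -1.7]
finger_force: 45.0
wrist_force: [-0.1, -0.5, -2.5]
finger_force: 45.0
wrist_force: [0.1, 0.9, -1.7]
wrist_force: [-1.7, -0.3, -1.6]
wrist_force: [8.5, 13.1, -3.8]
t 27.5 [ 0.5705 -0.1297  0.0771] A 145.69 tilt [ 0.004  0.004 -1.   ] q [-0.32  0.14  1.93  0.01  1.08 -1.29] w 0.14
[ 0.0519334  -0.00270223  0.00448789]
```

```bash
python3 -m crank '[{"offset":[-0.0004,0.0075,0],"spin":-1},{"offset":[-0.015,0,0],"spin":0},{"offset":[-0.02,0,0],"spin":0},{"offset":[-0.02,0,0],"spin":0},{"offset":[-0.015,0,0],"spin":0},{"offset":[-0.01,0,-0.01],"spin":0},{"offset":[0,0,-0.04],"spin":0},{"offset":[0,0,-0.04],"spin":0},{"offset":[0,0,-0.03],"spin":-0.4},{"offset":[0,0,0],"spin":0}]' | grep force
python3 -c "
from h import *
to([.4046,.166,.2],155)"
```

```text
wrist_force: [1.2, -0.3, -1.0]
finger_force: 45.0
t 28.5 [ 0.6482 -0.1635  0.2053] A 155.52 tilt [ 0.013 -0.004 -1.   ] q [-0.33  0.18  1.65  0.    1.3  -1.47] w 0.136
tool d [0.3583 0.1989 0.0008] dist 0.41
spin units cw 0.08
```

```bash
python3 -m crank '[{"offset":[0.036,0.02,0],"spin":0},{"offset":[0.036,0.02,0],"spin":0},{"offset":[0.036,0.02,0],"spin":0},{"offset":[0.036,0.02,0],"spin":0},{"offset":[0.036,0.02,0],"spin":0},{"offset":[0.036,0.02,0],"spin":0},{"offset":[0.036,0.02,0],"spin":0},{"offset":[0.036,0.02,0],"spin":0},{"offset":[0.036,0.02,0],"spin":0},{"offset":[0.034,0.019,0],"spin":0},{"offset":[0,0,0],"spin":0},{"offset":[0,0,0],"spin":0}]' | grep force
python3 -c "
from h import *
to([.4046,.166,.0795],155)
c=calibration('side');print(proj(c,[.5179,.1132,.073]));save('side','s2',crop=(230,150,390,270),s=5)"
```

```text
wrist_force: [-0.5, -0.4, -1.6]
finger_force: 45.0
t 29.7 [0.4007 0.1676 0.1961] A 155.6 tilt [-0.    -0.001 -1.   ] q [ 0.27 -0.35  2.16 -0.    1.33 -0.87] w 0.138
tool d [-0.0043  0.0003  0.1166] dist 0.117
spin units cw 0.09
(np.float64(299.3351205667284), np.float64(185.04318728339237))
```

```bash
python3 -m crank '[{"offset":[0,0,0.04],"spin":0},{"offset":[0,0,0.04],"spin":0},{"offset":[0,0,0.03],"spin":0},{"offset":[0,0,0.006],"spin":0},{"offset":[0,0,0],"spin":0}]' | grep force
python3 -c "
from h import *
e,M=st(); d=M.T@(np.array([.5179,.1132,.073])-e); print(d)
save('scene','s3',crop=(310,180,430,270),s=6)"
```

```text
wrist_force: [-0.3, -0.9, -1.3]
finger_force: 45.0
t 30.25 [0.4011 0.1663 0.0798] A 155.4 tilt [-0.003 -0.001 -1.   ] q [ 0.27 -0.21  2.26 -0.    1.1  -0.87] w 0.139
[-0.12834986  0.00033896  0.00658095]
```

View pics/s3.png

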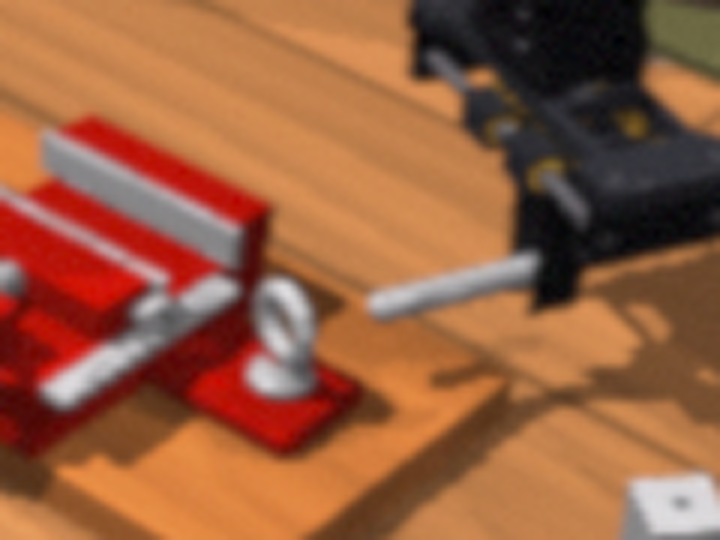

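The scene crop shows the bar's tip at (375,305) pointing at the left ring's opening at (283,320). I'll insert.

```bash
python3 -m crank '[{"offset":[-0.01,0,0],"spin":0},{"offset":[-0.01,0,0],"spin":0},{"offset":[-0.01,0,0],"spin":0},{"offset":[-0.008,0,0],"spin":0},{"offset":[-0.007,0,0],"spin":0},{"offset":[0,0,0],"spin":0}]' | grep force
python3 -m crank '[{"offset":[-0.008,0,0],"spin":0},{"offset":[-0.008,0,0],"spin":0},{"offset":[-0.008,0,0],"spin":0},{"offset":[-0.007,0,0],"spin":0},{"offset":[0,0,0],"spin":0}]' | grep force
python3 -c "
from h import *
e,M=st(); d=M.T@(np.array([.5179,.1132,.073])-e); print(d)"
```

```text
wrist_force: [0.4, 0.0, -1.5]
finger_force: 45.0
wrist_force: [-0.0, 0.3, -1.7]
finger_force: 45.0
t 31.4 [0.4714 0.1355 0.081 ] A 155.47 tilt [ 0.001  0.    -1.   ] q [ 0.17 -0.07  2.14 -0.    1.08 -0.97] w 0.137
[-0.05156052 -0.00097234  0.00799034]
```

```bash
python3 -m crank '[{"offset":[-0.0004,0.0062,0.0005],"spin":1},{"offset":[-0.0004,0.0062,0.0005],"spin":1},{"offset":[-0.0004,0.0062,0],"spin":1},{"offset":[-0.0004,0.0062,0],"spin":1},{"offset":[-0.0004,0.0062,0],"spin":1},{"offset":[-0.0004,0.0062,0],"spin":1},{"offset":[-0.0004,0.0062,0.0001],"spin":1},{"offset":[-0.0004,0.0062,0.0001],"spin":1},{"offset":[-0.0004,0.0062,0.0001],"spin":1},{"offset":[-0.0004,0.0062,0.0001],"spin":1}]' | grep force
python3 -c "
from h import *
e,M=st(); d=M.T@(np.array([.5179,.1132,.073])-e); print(d)"
python3 -m crank '[{"offset":[-0.0004,0.0062,0.0001],"spin":1},{"offset":[-0.0004,0.0062,0.0001],"spin":1},{"offset":[-0.0004,0.0062,0.0001],"spin":1},{"offset":[-0.0004,0.0062,0.0001],"spin":1},{"offset":[-0.0004,0.0062,0.0001],"spin":1},{"offset":[-0.0004,0.0062,0.0001],"spin":1},{"offset":[-0.0004,0.0062,0.0001],"spin":1},{"offset":[-0.0004,0.0062,0.0001],"spin":1},{"offset":[-0.0004,0.0062,0.0001],"spin":1},{"offset":[-0.0004,0.0062,0.0001],"spin":1}]' | grep force
python3 -c "
from h import *
e,M=st(); d=M.T@(np.array([.5179,.1132,.073])-e); print(d)"
```

```text
wrist_force: [2.9, 2.3, -2.6]
finger_force: 45.0
t 32.4 [0.5214 0.1666 0.0796] A 86.52 tilt [ 0.002  0.001 -1.   ] q [0.21 0.05 2.01 0.   1.07 0.27] w 0.136
[-0.05354374 -0.0002848   0.00654634]
wrist_force: [7.3, 1.3, -3.1]
finger_force: 45.0
t 33.4 [0.5697 0.1302 0.0796] A 17.77 tilt [ 0.007  0.001 -1.   ] q [ 0.13  0.13  1.93 -0.    1.08  1.39] w 0.137
[-0.05459764  0.00032835  0.0062113 ]
```

```bash
for i in 1 2; do python3 -m crank '[{"offset":[-0.0006,0.0062,0.0001],"spin":1},{"offset":[-0.0006,0.0062,0.0001],"spin":1}]' | grep wrist_f; done
python3 -m crank '[{"offset":[-0.0006,0.0062,0.0001],"spin":0.8}]' | grep wrist_f
python3 -c "
from h import *
e,M=st(); d=M.T@(np.array([.5179,.1132,.073])-e); print(d)"
```

```text
wrist_force: [7.5, -0.8, -4.9]
wrist_force: [9.9, -1.2, -4.1]
wrist_force: [9.5, 1.2, -3.7]
t 33.9 [0.57   0.099  0.0797] A -15.25 tilt [ 0.01  0.   -1.  ] q [ 0.08  0.12  1.94 -0.    1.07  1.92] w 0.136
[-5.40978584e-02 -1.06155197e-06  6.20774316e-03]
```

```bash
python3 -m crank '[{"offset":[0.0004,-0.006,0],"spin":-1},{"offset":[0.015,0,0],"spin":0},{"offset":[0.02,0,0],"spin":0},{"offset":[0.02,0,0],"spin":0},{"offset":[0.015,0,0],"spin":0},{"offset":[0.01,0,-0.01],"spin":0},{"offset":[0,0,-0.04],"spin":0},{"offset":[0,0,-0.04],"spin":0},{"offset":[0,0,-0.03],"spin":0},{"offset":[0,0,0],"spin":0}]' | grep force
python3 -c "
from h import *
st(); save('scene','s4a',crop=(250,110,410,230),s=4); save('side','s4b',crop=(230,110,390,230),s=4)
import cv2
cv2.imwrite('pics/s4.png',np.hstack([cv2.resize(cv2.imread('pics/s4a.png'),(400,300)),cv2.resize(cv2.imread('pics/s4b.png'),(400,300))]))"
```

```text
wrist_force: [0.3, -0.1, -1.9]
finger_force: 45.0
t 34.9 [0.6504 0.094  0.2054] A -8.12 tilt [ 0.012  0.001 -1.   ] q [0.06 0.16 1.67 0.   1.3  1.77] w 0.135
```

View pics/s4.png

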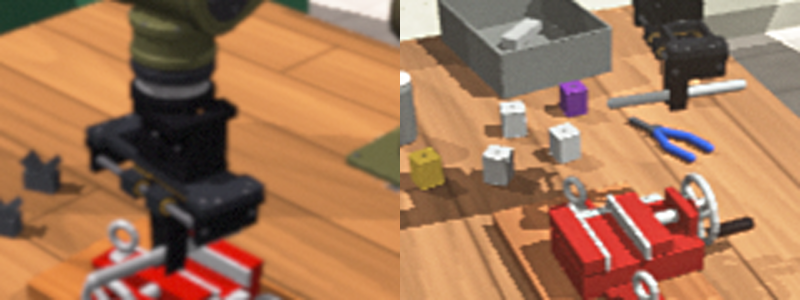

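The side crop shows the left ring open at (573,190) and the bar level in the hand at (677,95). I'll swing round for the second left stroke.

```bash
python3 -m crank '[{"offset":[0,0,0],"spin":-1},{"offset":[0,0,0],"spin":-1},{"offset":[0,0,0],"spin":-1},{"offset":[0,0,0],"spin":-1},{"offset":[0,0,0],"spin":-1},{"offset":[0,0,0],"spin":-1},{"offset":[0,0,0],"spin":-1},{"offset":[0,0,0],"spin":-1},{"offset":[0,0,0],"spin":-1},{"offset":[0,0,0],"spin":-1},{"offset":[0,0,0],"spin":-1},{"offset":[0,0,0],"spin":-1},{"offset":[0,0,0],"spin":-1},{"offset":[0,0,0],"spin":-1},{"offset":[0,0,0],"spin":-1},{"offset":[0,0,0],"spin":-1},{"offset":[0,0,0],"spin":-1},{"offset":[0,0,0],"spin":-1},{"offset":[0,0,0],"spin":-1},{"offset":[0,0,0],"spin":-1}]' >/dev/null
python3 -m crank '[{"offset":[0,0,0],"spin":-1},{"offset":[0,0,0],"spin":-1},{"offset":[0,0,0],"spin":-1},{"offset":[0,0,0],"spin":-1},{"offset":[0,0,0],"spin":-1},{"offset":[0,0,0],"spin":-1},{"offset":[0,0,0],"spin":-1},{"offset":[0,0,0],"spin":-1},{"offset":[0,0,0],"spin":-0.4},{"offset":[0,0,0],"spin":0}]' >/dev/null
python3 -c "
from h import *
to([.394,.098,.2],187)"
```

```text
t 38.0 [0.6456 0.0935 0.1944] A -172.87 tilt [-0.006 -0.    -1.   ] q [ 0.06  0.16  1.68  0.    1.3  -1.63] w 0.141
tool d [ 0.2491  0.0356 -0.0042] dist 0.252
spin units cw 0.02
```

```bash
python3 -m crank '[{"offset":[0.036,0.0051,-0.0005],"spin":0},{"offset":[0.036,0.0051,-0.0005],"spin":0},{"offset":[0.036,0.0051,-0.0005],"spin":0},{"offset":[0.036,0.0051,0],"spin":0},{"offset":[0.036,0.0051,0],"spin":0},{"offset":[0.036,0.0051,0],"spin":0},{"offset":[0.033,0.005,0],"spin":0},{"offset":[0,0,0.04],"spin":0},{"offset":[0,0,0.04],"spin":0},{"offset":[0,0,0.03],"spin":0},{"offset":[0,0,0],"spin":0},{"offset":[0,0,0],"spin":0}]' |grep force
python3 -c "
from h import *
e,M=st(); d=M.T@(np.array([.5179,.1132,.0785])-e); print(d)"
```

```text
wrist_force: [0.3, 0.2, -1.0]
finger_force: 45.0
t 39.2 [0.395  0.0979 0.0887] A -172.9 tilt [-0.002 -0.    -1.   ] q [ 0.11 -0.3   2.31  0.    1.13 -1.58] w 0.133
[-1.23899566e-01 -4.06453017e-05  9.90489640e-03]
```

```bash
python3 -m crank '[{"offset":[0,0,0.0105],"spin":0},{"offset":[-0.01,0,0],"spin":0},{"offset":[-0.01,0,0],"spin":0},{"offset":[-0.01,0,0],"spin":0},{"offset":[-0.007,0,0],"spin":0},{"offset":[-0.005,0,0],"spin":0},{"offset":[0,0,0],"spin":0}]' | grep force
python3 -m crank '[{"offset":[-0.008,0,0],"spin":0},{"offset":[-0.008,0,0],"spin":0},{"offset":[-0.008,0,0],"spin":0},{"offset":[-0.006,0,0],"spin":0},{"offset":[0,0,0],"spin":0}]' | grep force
python3 -c "
from h import *
e,M=st(); d=M.T@(np.array([.5179,.1132,.0785])-e); print(d)"
```

```text
wrist_force: [-0.3, -0.5, -1.5]
finger_force: 45.0
wrist_force: [-0.3, 0.4, -2.5]
finger_force: 45.0
t 40.4 [0.4682 0.107  0.0791] A -172.86 tilt [ 0.001  0.    -1.   ] q [ 0.11 -0.1   2.16 -0.    1.08 -1.58] w 0.136
[-5.00969099e-02 -7.14321114e-05  6.29903406e-04]
```

```bash
python3 -m crank '[{"offset":[-0.0004,0.006,0],"spin":1},{"offset":[-0.0004,0.006,0],"spin":1},{"offset":[-0.0004,0.006,0],"spin":1},{"offset":[-0.0004,0.006,0],"spin":1},{"offset":[-0.0004,0.006,0.0001],"spin":1},{"offset":[-0.0004,0.006,0.0001],"spin":1},{"offset":[-0.0004,0.006,0.0001],"spin":1},{"offset":[-0.0004,0.006,0.0001],"spin":1},{"offset":[-0.0004,0.006,0.0001],"spin":1},{"offset":[-0.0004,0.006,0.0001],"spin":1},{"offset":[-0.0004,0.006,0.0001],"spin":1},{"offset":[-0.0004,0.006,0.0001],"spin":1},{"offset":[-0.0004,0.006,0.0001],"spin":1},{"offset":[-0.0004,0.006,0.0001],"spin":1},{"offset":[-0.0004,0.006,0.0001],"spin":1},{"offset":[-0.0004,0.006,0.0001],"spin":1},{"offset":[-0.0004,0.006,0.0001],"spin":1},{"offset":[-0.0004,0.006,0.0001],"spin":1},{"offset":[-0.0004,0.006,0.0001],"spin":1}]' | grep force
python3 -c "
from h import *
e,M=st(); d=M.T@(np.array([.5179,.1132,.0785])-e); print(d)"
```

```text
wrist_force: [5.4, 7.0, -4.6]
finger_force: 45.0
t 42.3 [0.5472 0.1565 0.0784] A 56.24 tilt [ 0.006  0.004 -1.   ] q [0.18 0.1  1.96 0.   1.07 0.77] w 0.136
[-0.05225454 -0.00030554 -0.00046605]
```

```bash
for i in 1 2 3; do python3 -m crank '[{"offset":[-0.0004,0.006,0.0001],"spin":1},{"offset":[-0.0004,0.006,0.0001],"spin":1}]' | grep wrist_f; done
python3 -c "
from h import *
e,M=st(); d=M.T@(np.array([.5179,.1132,.0785])-e); print(d)"
```

```text
wrist_force: [6.7, 6.0, -3.8]
wrist_force: [7.3, 4.2, -4.3]
wrist_force: [8.6, 3.1, -4.1]
t 42.9 [0.5691 0.1267 0.0783] A 14.98 tilt [ 0.009  0.003 -1.   ] q [0.13 0.13 1.93 0.   1.07 1.43] w 0.137
[-0.05292266 -0.00015329 -0.00073904]
```

```bash
for i in 1 2 3 4 5; do python3 -m crank '[{"offset":[-0.0006,0.006,0.0001],"spin":1}]' | grep wrist_f; done
python3 -c "
from h import *
e,M=st(); d=M.T@(np.array([.5179,.1132,.0785])-e); print(d)"
```

```text
wrist_force: [6.8, 3.3, -4.0]
wrist_force: [8.4, 1.9, -3.3]
wrist_force: [7.9, 2.0, -3.6]
wrist_force: [9.1, 0.9, -3.4]
wrist_force: [11.1, -0.1, -4.0]
t 43.4 [0.5674 0.0959 0.0783] A -19.41 tilt [ 0.011  0.    -1.   ] q [ 0.07  0.11  1.95 -0.    1.07  1.98] w 0.142
[-0.0524593   0.00013712 -0.00075987]
```

```bash
python3 -m crank '[{"offset":[0.0004,-0.006,0],"spin":-1},{"offset":[0.015,0,0],"spin":0},{"offset":[0.02,0,0],"spin":0},{"offset":[0.02,0,0],"spin":0},{"offset":[0.015,0,0],"spin":0},{"offset":[0.01,0,-0.01],"spin":0},{"offset":[0,0,-0.04],"spin":0},{"offset":[0,0,-0.04],"spin":0},{"offset":[0,0,-0.03],"spin":-1},{"offset":[0,0,0],"spin":-1},{"offset":[0,0,0],"spin":-1},{"offset":[0,0,0],"spin":-1},{"offset":[0,0,0],"spin":-1},{"offset":[0,0,0],"spin":-1},{"offset":[0,0,0],"spin":-1},{"offset":[0,0,0],"spin":-1},{"offset":[0,0,0],"spin":-1},{"offset":[0,0,0],"spin":-1},{"offset":[0,0,0],"spin":-1},{"offset":[0,0,0],"spin":-1}]' | grep force
python3 -m crank '[{"offset":[0,0,0],"spin":-1},{"offset":[0,0,0],"spin":-1},{"offset":[0,0,0],"spin":-1},{"offset":[0,0,0],"spin":-1},{"offset":[0,0,0],"spin":-1},{"offset":[0,0,0],"spin":-1},{"offset":[0,0,0],"spin":-1},{"offset":[0,0,0],"spin":-1},{"offset":[0,0,0],"spin":-1},{"offset":[0,0,0],"spin":-1},{"offset":[0,0,0],"spin":-1},{"offset":[0,0,0],"spin":-1},{"offset":[0,0,0],"spin":-1},{"offset":[0,0,0],"spin":-1},{"offset":[0,0,0],"spin":-1},{"offset":[0,0,0],"spin":-1},{"offset":[0,0,0],"spin":-1},{"offset":[0,0,0],"spin":0}]' | grep force
python3 -c "
from h import *
to([.394,.098,.2],187)"
```

```text
wrist_force: [-0.2, 0.3, -2.2]
finger_force: 45.0
wrist_force: [0.4, -0.3, -2.0]
finger_force: 45.0
t 47.2 [0.6436 0.0847 0.1968] A -172.87 tilt [ 0.  0. -1.] q [ 0.05  0.15  1.69  0.    1.3  -1.65] w 0.137
tool d [ 0.246   0.0442 -0.0032] dist 0.25
spin units cw 0.02
```

```bash
python3 -m crank '[{"offset":[0.035,0.0063,-0.0005],"spin":0},{"offset":[0.035,0.0063,-0.0005],"spin":0},{"offset":[0.035,0.0063,-0.0005],"spin":0},{"offset":[0.035,0.0063,0],"spin":0},{"offset":[0.035,0.0063,0],"spin":0},{"offset":[0.035,0.0063,0],"spin":0},{"offset":[0.035,0.0063,0],"spin":0},{"offset":[0,0,0.04],"spin":0},{"offset":[0,0,0.04],"spin":0},{"offset":[0,0,0.03],"spin":0},{"offset":[0,0,0],"spin":0},{"offset":[0,0,0],"spin":0}]' |grep force
python3 -c "
from h import *
e,M=st(); d=M.T@(np.array([.5179,.1132,.0765])-e); print(d)"
```

```text
wrist_force: [0.6, -0.2, -1.8]
finger_force: 45.0
t 48.4 [0.3953 0.098  0.0884] A -172.94 tilt [-0.  0. -1.] q [ 0.11 -0.3   2.31  0.    1.13 -1.58] w 0.137
[-1.23538626e-01  2.34715481e-05  1.18934126e-02]
```

```bash
python3 -m crank '[{"offset":[0,0,0.0115],"spin":0},{"offset":[-0.01,0,0],"spin":0},{"offset":[-0.01,0,0],"spin":0},{"offset":[-0.01,0,0],"spin":0},{"offset":[-0.007,0,0],"spin":0},{"offset":[-0.005,0,0],"spin":0},{"offset":[0,0,0],"spin":0}]' | grep force
python3 -m crank '[{"offset":[-0.008,0,0],"spin":0},{"offset":[-0.008,0,0],"spin":0},{"offset":[-0.008,0,0],"spin":0},{"offset":[-0.006,0,0],"spin":0},{"offset":[0,0,0],"spin":0}]' | grep force
for i in 1 2 3; do python3 -m crank '[{"offset":[-0.0004,0.006,0],"spin":1},{"offset":[-0.0004,0.006,0],"spin":1}]' | grep wrist_f; done
python3 -c "
from h import *
e,M=st(); d=M.T@(np.array([.5179,.1132,.0765])-e); print(d)"
```

```text
wrist_force: [-0.5, 0.8, -3.4]
finger_force: 45.0
wrist_force: [0.4, 0.3, -1.9]
finger_force: 45.0
wrist_force: [-0.1, 0.7, -1.4]
wrist_force: [0.3, 0.1, -2.5]
wrist_force: [-6.2, -11.0, 1.0]
t 50.2 [0.4731 0.1395 0.0753] A 145.87 tilt [-0.006 -0.006 -1.   ] q [ 0.18 -0.05  2.13 -0.01  1.07 -0.79] w 0.142
[-0.05181938  0.00338434 -0.00131105]
```

```bash
python3 -m crank '[{"offset":[-0.0003,0.004,0],"spin":0.6},{"offset":[0,0,0],"spin":0}]' | grep wrist_f
python3 -c "
from h import *
st()"
python3 -m crank '[{"offset":[0.0007,-0.012,0],"spin":-1},{"offset":[0,0,0],"spin":-0.6},{"offset":[0.015,0,0],"spin":0},{"offset":[0.02,0,0],"spin":0},{"offset":[0.02,0,0],"spin":0},{"offset":[0.015,0,0],"spin":0},{"offset":[0.01,0,-0.01],"spin":0},{"offset":[0,0,-0.04],"spin":0},{"offset":[0,0,-0.04],"spin":0},{"offset":[0,0,-0.03],"spin":0},{"offset":[0,0,0],"spin":0}]' | grep force
python3 -c "
from h import *
to([.5013,-.3243,.2],204.9)"
```

```text
wrist_force: [-8.5, -15.8, 3.1]
t 50.4 [0.4742 0.1406 0.0746] A 142.02 tilt [-0.01  -0.011 -1.   ] q [ 0.18 -0.05  2.12 -0.01  1.08 -0.72] w 0.148
wrist_force: [0.2, 0.2, 0.3]
finger_force: 0.0
t 51.5 [0.4005 0.1723 0.2002] A 152.69 tilt [ 0.007  0.002 -1.   ] q [ 0.28 -0.35  2.15  0.    1.33 -0.81] w 0.011
tool d [-3.174e-01 -3.950e-01 -2.000e-04] dist 0.507
spin units cw -7.59
```

The bar slipped out of the grip, so I need to see where it is.

```bash
python3 -c "
from h import *
save('scene','s5',s=1); save('side','s5b',s=1); save('wrist','w5b')
a=np.load('pics/s5.npy')[160:280,280:440]; b=np.load('pics/s5b.npy')[140:260,230:390]
cv2.imwrite('pics/s5c.png',cv2.resize(np.hstack([a,b]),None,fx=2.5,fy=2.5,interpolation=cv2.INTER_CUBIC))"
```

```text
(no output)
```

View pics/s5c.png

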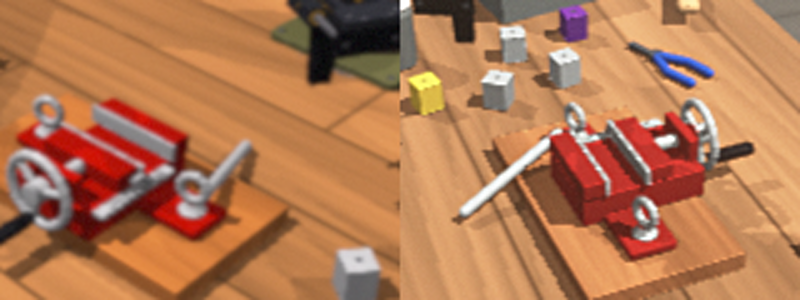

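The bar still sits in the left ring. Its outer end lies toward the robot, at scene crop (248,147) and side crop (463,212). I'll triangulate the ends.

```bash
python3 - <<'E'
from h import *
a=calibration('scene'); b=calibration('side')
def tri(p,q):
    o1,d1=ray(a,*p); o2,d2=ray(b,*q)
    s=np.linalg.lstsq(np.c_[d1,-d2],o2-o1,rcond=None)[0]
    P,Q=o1+d1*s[0],o2+d2*s[1]; return ((P+Q)/2).round(4),np.linalg.norm(P-Q).round(4)
e=tri((379.0,219.2),(255.6,224.4)); print(e)
for z in (.01,.025,.04): print(z,onz(b,255.6,224.4,z).round(3),onz(a,379,219.2,z).round(3))
print(np.linalg.norm(e[0]-[.5179,.1132,.069]), e[0]-[.5179,.1132,.069])
E
```

```text
(array([0.3497, 0.0539, 0.0071]), np.float64(0.0072))
0.01 [0.351 0.046 0.01 ] [0.349 0.057 0.01 ]
0.025 [0.347 0.027 0.025] [0.366 0.069 0.025]
0.04 [0.344 0.008 0.04 ] [0.384 0.082 0.04 ]
0.1887838446477876 [-0.1682 -0.0593 -0.0619]
```

```bash
python3 -m crank '[{"offset":[0,0,0],"spin":-1},{"offset":[0,0,0],"spin":-1},{"offset":[0,0,0],"spin":-1},{"offset":[0,0,0],"spin":-1},{"offset":[0,0,0],"spin":-1},{"offset":[0,0,0],"spin":-1},{"offset":[0,0,0],"spin":-0.9},{"offset":[0,0,0],"spin":0}]' 60 45 | grep force
python3 -c "
from h import *
to([.443,.0855,.16],200)"
```

```text
wrist_force: [-0.1, 0.9, 1.0]
finger_force: 0.0
t 52.45 [0.3977 0.1721 0.1946] A -159.78 tilt [-0.003 -0.    -1.   ] q [ 0.28 -0.35  2.16  0.    1.33 -1.64] w 0.582
tool d [-0.0127 -0.0969  0.0345] dist 0.104
spin units cw 0.03
```

```bash
python3 -m crank '[{"offset":[-0.004,-0.03,0],"spin":0},{"offset":[-0.004,-0.03,0],"spin":0},{"offset":[-0.0045,-0.037,0],"spin":0},{"offset":[0,0,0.035],"spin":0},{"offset":[0,0,0],"spin":0},{"offset":[0,0,0],"spin":0}]' | grep force
python3 -c "
from h import *
to([.443,.0855,.054],200)
save('wrist','w6',s=1.25)
c=calibration('wrist')
im=np.load('pics/w6.npy'); h=cv2.cvtColor(im,cv2.COLOR_BGR2HSV)
m=((h[...,1]<45)&(h[...,2]>110)).astype(np.uint8); m[225:]=0
n,l,s,ce=cv2.connectedComponentsWithStats(m)
for k in range(1,n):
    if s[k,4]>300:
        v,u=np.nonzero(l==k); print(s[k],ce[k],cv2.fitLine(np.c_[u,v].astype(np.float32),2,0,.01,.01).ravel())
print(proj(c,[.3497,.0539,.0071]),proj(c,[.5179,.1132,.069]),proj(c,[.443,.0855,.0415]))"
```

```text
wrist_force: [-0.5, 0.1, -0.6]
finger_force: 0.0
t 53.05 [0.4426 0.0854 0.16  ] A -159.86 tilt [-0.004 -0.    -1.   ] q [ 0.07 -0.27  2.16  0.    1.26 -1.85] w 0.6
tool d [-0.0008 -0.0002  0.106 ] dist 0.106
spin units cw 0.02
[ 359   71   53  154 2089] [385.20536142 150.46385831] [2.5585121e-01 9.6671617e-01 3.8520535e+02 1.5046385e+02]
[ 95 199  31  26 405] [113.18518519 209.74074074] [  0.813918    0.5809798 113.18519   209.74074  ]
(np.float64(327.02984164719095), np.float64(94.7557705841073)) (np.float64(324.7488018814325), np.float64(288.91258268456795)) (np.float64(324.53994422730665), np.float64(198.8948616563892))
```

View pics/w6.png

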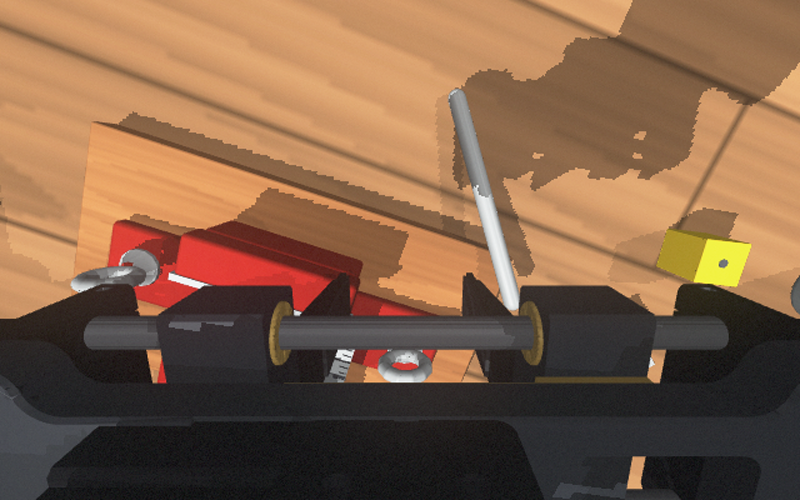

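The bar has since slid out and now lies flat from (456,92) to (514,307), just beside the plank's corner. I'll compute its pose.

```bash
python3 - <<'E'
from h import *
c=calibration('wrist'); im=grab_frame('wrist'); 
save('scene','s6'); save('side','s6b'); 
im=np.load('pics/w6.npy'); h=cv2.cvtColor(im,cv2.COLOR_BGR2HSV)
m=((h[...,1]<45)&(h[...,2]>100)).astype(np.uint8); m[:60]=0; m[252:]=0; m[:,:355]=0; m[:,425:]=0
n,l,s,_=cv2.connectedComponentsWithStats(m); k=1+s[1:,4].argmax()
v,u=np.nonzero(l==k); t=np.argsort(v); P=np.c_[u,v].astype(float); mu=P.mean(0); w=np.linalg.svd(P-mu,full_matrices=False)[2][0]; w*=np.sign(w[1]); q=(P-mu)@w
e1,e2=mu+w*q.min(),mu+w*q.max(); print(e1,e2)
for z1,z2 in ((.007,.007),(.007,.03),(.007,.05)):
    A=onz(c,*e1,z1);B=onz(c,*e2,z2); print(A.round(4),B.round(4),np.linalg.norm(A-B),np.degrees(np.arctan2(*(B-A)[1::-1])))
    for nm in('scene','side'):
        cc=calibration(nm); print('  ',nm,np.round(proj(cc,A)),np.round(proj(cc,B)))
for f,cr,nm in (('s6',(300,150,440,280),'scene'),('s6b',(220,160,340,260),'side')):
    g=np.load(f'pics/{f}.npy'); hh=cv2.cvtColor(g,cv2.COLOR_BGR2HSV); mm=((hh[...,1]<45)&(hh[...,2]>110)).astype(np.uint8)
    x0,y0,x1,y1=cr; z=np.zeros_like(mm); z[y0:y1,x0:x1]=mm[y0:y1,x0:x1]
    n,l,s,ce=cv2.connectedComponentsWithStats(z); print(nm,[x.tolist() for x in s[1:] if x[4]>40])
E
```

```text
[363.58637658  71.11117176] [410.93769229 247.28552208]
[0.3168 0.0799 0.007 ] [0.4704 0.1999 0.007 ] 0.1949100919111672 38.004788039200385
   scene [392. 219.] [393. 260.]
   side [242. 221.] [278. 191.]
[0.3168 0.0799 0.007 ] [0.4635 0.1894 0.03  ] 0.18452985427159835 36.73280515854365
   scene [392. 219.] [392. 251.]
   side [242. 221.] [277. 188.]
[0.3168 0.0799 0.007 ] [0.4576 0.1803 0.05  ] 0.17816291537573437 35.48590571640259
   scene [392. 219.] [391. 242.]
   side [242. 221.] [275. 184.]
scene [[318, 202, 32, 22, 191], [390, 219, 6, 28, 133], [300, 226, 8, 26, 110], [317, 226, 33, 22, 173], [351, 228, 13, 19, 150], [413, 259, 19, 21, 200]]
side [[293, 162, 9, 13, 94], [263, 168, 12, 16, 128], [296, 181, 19, 36, 138], [241, 186, 35, 37, 181], [313, 188, 17, 26, 61], [324, 219, 9, 12, 63]]
```

```bash
python3 -m crank '[{"offset":[0,0,0],"spin":-1},{"offset":[0,0,0],"spin":-1},{"offset":[0,0,0],"spin":-0.4},{"offset":[0,0,0],"spin":0}]' 35 45 | grep force
python3 -c "
from h import *
to([.386,.1316,.10],216.7)"
```

```text
wrist_force: [-0.2, -0.2, -0.1]
finger_force: 0.0
t 53.65 [0.4442 0.0857 0.1624] A -143.27 tilt [ 0.002  0.    -1.   ] q [ 0.07 -0.27  2.16  0.    1.26 -2.14] w 0.365
tool d [0.0193 0.0716 0.0623] dist 0.097
spin units cw 0.0
```

```bash
python3 -m crank '[{"offset":[0.0065,0.024,0],"spin":0},{"offset":[0.0065,0.024,0],"spin":0},{"offset":[0.0063,0.0236,0],"spin":0},{"offset":[0,0,0.03],"spin":0},{"offset":[0,0,0.03],"spin":0},{"offset":[0,0,0],"spin":0},{"offset":[0,0,0],"spin":0}]' | grep force
python3 -c "
from h import *
to([.386,.1316,.032],216.7)"
```

```text
wrist_force: [0.1, -0.3, -0.4]
finger_force: 0.0
t 54.35 [0.3855 0.1313 0.1018] A -143.32 tilt [-0. -0. -1.] q [ 0.2  -0.32  2.3  -0.    1.16 -2.01] w 0.352
tool d [-0.0006 -0.0001  0.0698] dist 0.07
spin units cw -0.0
```

```bash
python3 -m crank '[{"offset":[0,0,0.03],"spin":0},{"offset":[0,0,0.025],"spin":0},{"offset":[0,0,0.015],"spin":0},{"offset":[0,0,0],"spin":0}]' | grep force
python3 -m crank '[{"offset":[0,0,0],"spin":0},{"offset":[0,0,0],"spin":0},{"offset":[0,0,0],"spin":0},{"offset":[0,0,0],"spin":0}]' 0 60
python3 -m crank '[{"offset":[0,0,-0.02],"spin":0},{"offset":[0,0,-0.04],"spin":0},{"offset":[0,0,-0.04],"spin":0},{"offset":[0,0,-0.04],"spin":0},{"offset":[0,0,0],"spin":0},{"offset":[0,0,0],"spin":0}]' | grep -E "force|grip"
python3 -c "
from h import *
to([.5013,-.3243,.17],204.9)
c=calibration('wrist');save('wrist','w7')
im=np.load('pics/w7.npy'); h=cv2.cvtColor(im,cv2.COLOR_BGR2HSV)
m=((h[...,1]<45)&(h[...,2]>100)).astype(np.uint8); m[230:]=0;m[:,:290]=0;m[:,360:]=0
v,u=np.nonzero(m); print(v.min(),[ (r,u[v==r].min(),u[v==r].max()) for r in range(v.min(),230,15) if (v==r).any()])
"
```

```text
wrist_force: [0.3, -0.1, 0.8]
finger_force: 0.0
time_s: 55.15
ee_pos: [0.3862, 0.1313, 0.0323]
tcp_rot: [-0.315, 0.949, -0.0, 0.001]
wrist_force: [0.2, 0.2, -1.0]
grip_width: 0.067
finger_force: 0.0
wrist_force: [0.0, -0.4, -0.3]
grip_width: 0.005
finger_force: 0.0
t 55.75 [0.3862 0.1313 0.1726] A -143.29 tilt [ 0.003  0.001 -1.   ] q [ 0.2  -0.4   2.24  0.    1.31 -2.02] w 0.005
tool d [ 0.18   -0.4341  0.0027] dist 0.47
spin units cw 1.72
109 [(109, np.int64(356), np.int64(358)), (124, np.int64(350), np.int64(359)), (139, np.int64(350), np.int64(359)), (154, np.int64(350), np.int64(359)), (169, np.int64(349), np.int64(359)), (184, np.int64(349), np.int64(359)), (199, np.int64(349), np.int64(359)), (214, np.int64(348), np.int64(359))]
```

```bash
python3 - <<'E'
from h import *
c=calibration('wrist')
im=np.load('pics/w7.npy'); h=cv2.cvtColor(im,cv2.COLOR_BGR2HSV)
m=((h[...,1]<45)&(h[...,2]>100)).astype(np.uint8); m[260:]=0
n,l,s,ce=cv2.connectedComponentsWithStats(m)
for k in range(1,n):
    if s[k,4]>200:
        v,u=np.nonzero(l==k);P=np.c_[u,v].astype(float); mu=P.mean(0); w=np.linalg.svd(P-mu,full_matrices=False)[2][0]; q=(P-mu)@w
        e1,e2=mu+w*q.min(),mu+w*q.max(); A=onz(c,*e1,.007);B=onz(c,*e2,.007)
        print(s[k],e1.round(),e2.round(),A.round(4),B.round(4),np.linalg.norm(A-B).round(4),np.degrees(np.arctan2(*(B-A)[1::-1])))
cv2.imwrite('pics/w7.png',im)
E
```

```text
[ 348  109   16  120 1494] [357. 109.] [354. 228.] [0.2961 0.1069 0.007 ] [0.4015 0.185  0.007 ] 0.1312 36.55502677024355
[ 16 154  45  20 457] [ 58. 159.] [ 15. 169.] [ 0.5302 -0.1209  0.007 ] [ 0.5687 -0.1536  0.007 ] 0.0504 -40.33738312904405
[ 60 183 119  70 683] [ 60. 185.] [177. 254.] [ 0.5557 -0.1067  0.007 ] [0.5506 0.038  0.007 ] 0.1447 92.02949928025508
```

View pics/w7.png

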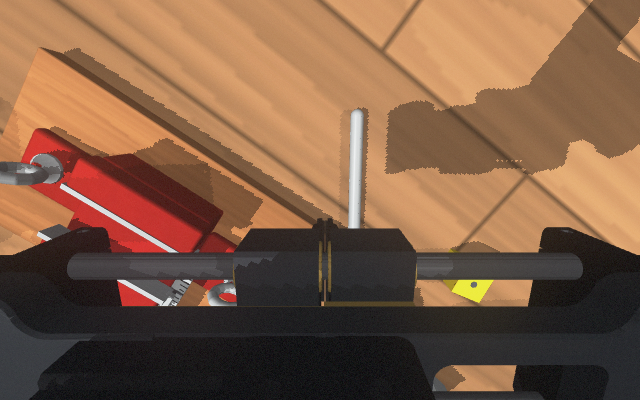

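The bar has rolled on, still at about 36.5° yaw. Its far end is at (357,109) and it looks flat now. I'll check whether it's still moving.

```bash
python3 -m crank '[{"offset":[0,0,0],"spin":0},{"offset":[0,0,0],"spin":0},{"offset":[0,0,0],"spin":0},{"offset":[0,0,0],"spin":0},{"offset":[0,0,0],"spin":0}]' 40 60 | grep force
cat > bar.py <<'E'
from h import *
def comp(im,box,lo=100):
    h=cv2.cvtColor(im,cv2.COLOR_BGR2HSV); m=((h[...,1]<45)&(h[...,2]>lo)).astype(np.uint8)
    z=np.zeros_like(m); x0,y0,x1,y1=box; z[y0:y1,x0:x1]=m[y0:y1,x0:x1]
    n,l,s,ce=cv2.connectedComponentsWithStats(z); out=[]
    for k in range(1,n):
        if s[k,4]>40:
            v,u=np.nonzero(l==k);P=np.c_[u,v].astype(float); mu=P.mean(0); w=np.linalg.svd(P-mu,full_matrices=False)[2][0]; q=(P-mu)@w
            out.append((s[k],mu+w*q.min(),mu+w*q.max()))
    return out
def rep(n,box,z):
    c=calibration(n); im=grab_frame(n)[:,:,::-1].copy()
    for s,e1,e2 in comp(im,box):
        A=onz(c,*e1,z);B=onz(c,*e2,z); print(n,s.tolist(),A.round(4),B.round(4),'L',np.linalg.norm(A-B).round(4),'yaw',np.degrees(np.arctan2(*(B-A)[1::-1])).round(2))
E
python3 -c "
from bar import *
rep('wrist',(200,0,500,230),.007)
rep('scene',(370,200,440,290),.007)
rep('side',(210,160,290,230),.007)"
```

```text
wrist_force: [0.1, -0.8, 0.0]
finger_force: 0.0
wrist [348, 110, 15, 120, 1416] [0.2971 0.1073 0.007 ] [0.4032 0.1848 0.007 ] L 0.1314 yaw 36.14
scene [401, 219, 6, 39, 194] [0.2927 0.1036 0.007 ] [0.4384 0.2114 0.007 ] L 0.1812 yaw 36.51
scene [413, 259, 19, 22, 249] [0.4003 0.2574 0.007 ] [0.4884 0.287  0.007 ] L 0.0929 yaw 18.54
scene [397, 284, 18, 6, 71] [0.5434 0.2685 0.007 ] [0.5171 0.3004 0.007 ] L 0.0414 yaw 129.45
side [228, 160, 8, 8, 50] [0.3812 0.4694 0.007 ] [0.3507 0.4308 0.007 ] L 0.0492 yaw -128.24
side [271, 160, 10, 5, 46] [0.5054 0.4032 0.007 ] [0.5372 0.3904 0.007 ] L 0.0343 yaw -22.1
side [262, 168, 13, 16, 166] [0.4836 0.3637 0.007 ] [0.4566 0.2609 0.007 ] L 0.1063 yaw -104.69
side [234, 191, 36, 28, 181] [0.4397 0.2129 0.007 ] [0.2976 0.1071 0.007 ] L 0.1771 yaw -143.31
```

```bash
python3 -c "
from h import *
to([.368,.160,.0275],216.5)"
```

```text
t 56.45 [0.3855 0.1311 0.1712] A -143.29 tilt [-0. -0. -1.] q [ 0.2  -0.4   2.24 -0.    1.31 -2.02] w 0.396
tool d [-0.0033  0.0336  0.1437] dist 0.148
spin units cw 0.03
```

```bash
python3 -m crank '[{"offset":[-0.0033,0.0336,0],"spin":0},{"offset":[0,0,0.04],"spin":0},{"offset":[0,0,0.04],"spin":0},{"offset":[0,0,0.035],"spin":0},{"offset":[0,0,0.02],"spin":0},{"offset":[0,0,0.0085],"spin":0},{"offset":[0,0,0],"spin":0}]' | grep -E "force|ee"
python3 -m crank '[{"offset":[0,0,0],"spin":0},{"offset":[0,0,0],"spin":0},{"offset":[0,0,0],"spin":0},{"offset":[0,0,0],"spin":0},{"offset":[0,0,0],"spin":0}]' 0 60|grep -E "force|ee|grip"
```

```text
ee_pos: [0.3677, 0.16, 0.0273]
wrist_force: [-0.1, 0.0, -0.2]
finger_force: 0.0
ee_pos: [0.3687, 0.1602, 0.0286]
wrist_force: [-0.3, 0.0, 3.7]
grip_width: 0.13
finger_force: 60.0
```

```bash
python3 -m crank '[{"offset":[0,0,-0.02],"spin":0},{"offset":[0,0,-0.04],"spin":0},{"offset":[0,0,-0.04],"spin":0},{"offset":[0,0,-0.04],"spin":0},{"offset":[0,0,-0.03],"spin":0},{"offset":[0,0,0],"spin":0.85},{"offset":[0,0,0],"spin":0.84},{"offset":[0,0,0],"spin":0}]' |grep -E "force|ee|grip"
python3 -c "
from h import *
to([.5013,-.3243,.17],204.9)"
```

```text
ee_pos: [0.3676, 0.16, 0.1973]
wrist_force: [0.4, 0.2, -1.8]
grip_width: 0.133
finger_force: 60.0
t 58.45 [0.3676 0.16   0.1973] A -154.9 tilt [-0.001 -0.    -1.   ] q [ 0.28 -0.44  2.22  0.    1.36 -1.73] w 0.133
tool d [ 0.0843 -0.4953  0.0273] dist 0.503
spin units cw 0.03
```

```bash
python3 -m crank '[{"offset":[0.007,-0.0412,0],"spin":0},{"offset":[0.007,-0.0412,0],"spin":0},{"offset":[0.007,-0.0412,0],"spin":0},{"offset":[0.007,-0.0412,0],"spin":0},{"offset":[0.007,-0.0412,0],"spin":0},{"offset":[0.007,-0.0412,0],"spin":0},{"offset":[0.007,-0.0412,0],"spin":0},{"offset":[0.007,-0.0412,0],"spin":0},{"offset":[0.007,-0.0412,0],"spin":0},{"offset":[0.007,-0.0412,0],"spin":0},{"offset":[0.007,-0.0412,0],"spin":0},{"offset":[0.007,-0.042,0],"spin":0},{"offset":[0,0,0],"spin":0},{"offset":[0,0,0.04],"spin":0},{"offset":[0,0,0.04],"spin":0},{"offset":[0,0,0.02],"spin":0},{"offset":[0,0,0],"spin":0},{"offset":[0,0,0],"spin":0}]' |grep -E "force|ee|grip"
python3 -c "
from h import *
to([.5013,-.3243,.0636],204.9)"
```

```text
ee_pos: [0.5017, -0.3235, 0.0975]
wrist_force: [-0.6, -0.3, -1.9]
grip_width: 0.131
finger_force: 60.0
t 60.25 [ 0.5017 -0.3235  0.0975] A -154.84 tilt [-0.001  0.001 -1.   ] q [-0.66  0.14  1.89  0.    1.12 -2.67] w 0.131
tool d [ 0.0007 -0.0006  0.0339] dist 0.034
spin units cw 0.04
```

```bash
python3 -m crank '[{"offset":[0.0007,-0.0006,0.015],"spin":0},{"offset":[0,0,0.013],"spin":0},{"offset":[0,0,0.004],"spin":0},{"offset":[0,0,0.001],"spin":0},{"offset":[0,0,0],"spin":0}]' |grep -E "force|ee|grip"
python3 -m crank '[{"offset":[0,0,0],"spin":0},{"offset":[0,0,0],"spin":0},{"offset":[0,0,0],"spin":0},{"offset":[0,0,0],"spin":0}]' 35 |grep -E "force|ee|grip"
python3 -m crank '[{"offset":[0,0,-0.03],"spin":0},{"offset":[0,0,-0.04],"spin":0},{"offset":[0,0,-0.04],"spin":0},{"offset":[0,0,-0.04],"spin":0},{"offset":[0,0,0],"spin":0}]' 100 |grep -E "force|ee|grip"
python3 -c "
from bar import *
rep('scene',(238,165,280,208),.045);rep('side',(320,262,385,315),.045)"
```

```text
ee_pos: [0.5008, -0.3242, 0.065]
wrist_force: [-3.4, 3.1, 2.6]
grip_width: 0.135
finger_force: 60.0
ee_pos: [0.5019, -0.3253, 0.0651]
wrist_force: [-0.1, 0.2, -0.3]
grip_width: 0.346
finger_force: 0.0
ee_pos: [0.5046, -0.3274, 0.2231]
wrist_force: [0.4, -0.2, 0.1]
grip_width: 0.714
finger_force: 0.0
scene [244, 169, 27, 27, 123] [ 0.4198 -0.362   0.045 ] [ 0.5839 -0.2862  0.045 ] L 0.1808 yaw 24.79
side [328, 267, 49, 42, 437] [ 0.5806 -0.2857  0.045 ] [ 0.4179 -0.3595  0.045 ] L 0.1786 yaw -155.59
side [341, 299, 9, 13, 48] [ 0.4703 -0.3572  0.045 ] [ 0.443  -0.3837  0.045 ] L 0.038 yaw -135.86
```

```bash
python3 -m crank '[{"offset":[0,0,-0.02],"spin":1},{"offset":[0,0,-0.02],"spin":1},{"offset":[0,0,-0.02],"spin":1},{"offset":[0,0,0],"spin":1},{"offset":[0,0,0],"spin":1},{"offset":[0,0,0],"spin":1},{"offset":[0,0,0],"spin":1},{"offset":[0,0,0],"spin":1},{"offset":[0,0,0],"spin":1},{"offset":[0,0,0],"spin":1},{"offset":[0,0,0],"spin":1},{"offset":[0,0,0],"spin":1},{"offset":[0,0,0],"spin":1},{"offset":[0,0,0],"spin":1},{"offset":[0,0,0],"spin":1},{"offset":[0,0,0],"spin":1},{"offset":[0,0,0],"spin":0.4},{"offset":[0,0,0],"spin":0}]' 100 20 |grep -E "force|ee|grip"
python3 -m crank '[{"offset":[0.044,0.001,0],"spin":0},{"offset":[0.044,0.001,0],"spin":0},{"offset":[0.044,0.001,0],"spin":0},{"offset":[0.044,0.001,0],"spin":0},{"offset":[0.044,0.001,0],"spin":0},{"offset":[0.044,0.001,0],"spin":0},{"offset":[0.044,0.001,0],"spin":0},{"offset":[0.044,0.001,0],"spin":0},{"offset":[0.044,0.001,0],"spin":0},{"offset":[0.044,0.001,0],"spin":0},{"offset":[0.044,0.001,0],"spin":0},{"offset":[0.044,0.001,0],"spin":0},{"offset":[0.044,0.001,0],"spin":0},{"offset":[0.044,0.001,0],"spin":0},{"offset":[0,0,0],"spin":0},{"offset":[0,0,0],"spin":0}]' |grep -E "force|ee|grip"
cat > blanks.py <<'E'
from h import *
def find():
    c=calibration('wrist'); im=grab_frame('wrist')[:,:,::-1].copy(); np.save('pics/bl.npy',im)
    h=cv2.cvtColor(im,cv2.COLOR_BGR2HSV)
    m=((h[...,1]<45)&(h[...,2]>80)).astype(np.uint8); m[228:]=0
    n,l,s,ce=cv2.connectedComponentsWithStats(m)
    for k in range(1,n):
        if s[k,4]<500: continue
        g=h[...,2][l==k]
        print(s[k].tolist(), 'V pct',np.percentile(g,[5,25,50,75,95]))
    return c,im,l,s
E
python3 -c "
from blanks import *
st(); c,im,l,s=find()
print(c['T'].round(4).tolist())
for p in ([.464,.282,.044],[.57,.307,.044],[.524,.404,.044]): print(np.round(proj(c,p)))
cv2.imwrite('pics/bl.png',im)"
```

```text
ee_pos: [0.5009, -0.3245, 0.2722]
wrist_force: [0.6, 0.7, -0.5]
grip_width: 1.001
finger_force: 0.0
ee_pos: [0.4898, 0.2917, 0.2732]
wrist_force: [0.4, -0.5, 0.3]
grip_width: 1.001
finger_force: 0.0
t 65.15 [0.4898 0.2917 0.2732] A 92.49 tilt [-0.002 -0.002 -1.   ] q [ 0.44 -0.07  1.79 -0.    1.42  0.4 ] w 1.001
[175, 0, 68, 54, 2730] V pct [ 89. 225. 228. 230. 231.]
[340, 71, 34, 36, 926] V pct [101. 204. 208. 210. 213.]
[370, 151, 33, 31, 855] V pct [ 84. 162. 212. 214. 217.]
[289, 161, 36, 38, 741] V pct [ 83. 200. 204. 206. 210.]
[[0.9991, 0.0425, 0.0072, 0.4871], [0.043, -0.9698, -0.2401, 0.3582], [-0.0032, 0.2402, -0.9707, 0.4195], [0.0, 0.0, 0.0, 1.0]]
[306. 185.]
[386. 170.]
[357.  90.]
```

View pics/bl.png

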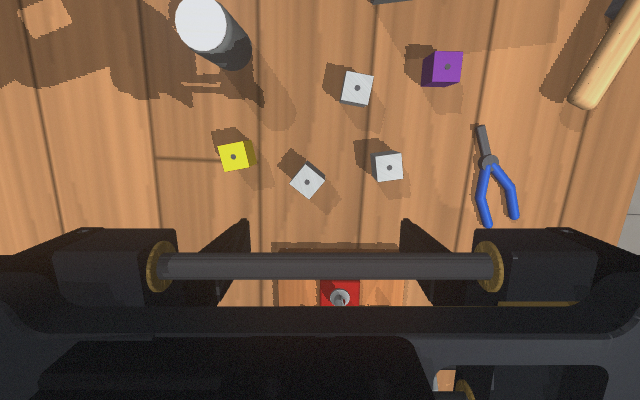

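The view shows three grey blanks with bright tops, centred at (357,88), (389,167) and (307,182). Yellow (234,157), purple (443,68) and the pliers (495,175) are well apart from them. I'll fit the top faces.

```bash
cat > blanks.py <<'E'
from h import *
def find(lo=190):
    c=calibration('wrist'); im=grab_frame('wrist')[:,:,::-1].copy()
    h=cv2.cvtColor(im,cv2.COLOR_BGR2HSV)
    m=((h[...,1]<45)&(h[...,2]>lo)).astype(np.uint8); m[228:]=0
    m=cv2.morphologyEx(m,cv2.MORPH_CLOSE,np.ones((5,5),np.uint8)); m=cv2.morphologyEx(m,cv2.MORPH_OPEN,np.ones((3,3),np.uint8))
    for ct in cv2.findContours(m,cv2.RETR_EXTERNAL,cv2.CHAIN_APPROX_NONE)[0]:
        if not 400<cv2.contourArea(ct)<4000: continue
        W=np.array([onz(c,*p,.044)[:2] for p in ct[:,0]],np.float32)
        r=cv2.minAreaRect(W*1000); print(np.array(r[0]).round(1),np.array(r[1]).round(1),'yaw',round(r[2],1),'px',ct[:,0].mean(0).round())
E
python3 -c "
from blanks import *
find()"
```

```text
[465.1 286. ] [33.7 33.5] yaw 52.2 px [307. 181.]
[573.2 310.1] [33.7 33.5] yaw 10.2 px [389. 166.]
[523.9 407.2] [33.7 33.7] yaw 81.6 px [356.  87.]
[334.7 468.2] [59.5 51.9] yaw 2.3 px [200.  22.]
```

```bash
python3 -m crank '[{"offset":[0,0,0],"spin":-0.56},{"offset":[0,0,0],"spin":-0.56},{"offset":[0,0,0],"spin":0}]' 60 25 >/dev/null
python3 -c "
from h import *
to([.572,.309,.051],100.2)"
```

```text
t 65.55 [0.4908 0.2897 0.2746] A 99.91 tilt [-0. -0. -1.] q [ 0.44 -0.07  1.79 -0.    1.42  0.27] w 0.805
tool d [0.0051 0.0834 0.2236] dist 0.239
spin units cw -0.04
```

```bash
python3 -m crank '[{"offset":[0.0025,0.0417,0],"spin":0},{"offset":[0.0026,0.0417,0.02],"spin":0},{"offset":[0,0,0.045],"spin":0},{"offset":[0,0,0.045],"spin":0},{"offset":[0,0,0.04],"spin":0},{"offset":[0,0,0.04],"spin":0},{"offset":[0,0,0.024],"spin":0},{"offset":[0,0,0.0096],"spin":0},{"offset":[0,0,0],"spin":0}]' |grep -E "force|ee|grip"
python3 -m crank '[{"offset":[0,0,0],"spin":0},{"offset":[0,0,0],"spin":0},{"offset":[0,0,0],"spin":0},{"offset":[0,0,0],"spin":0},{"offset":[0,0,0],"spin":0}]' 0 30|grep -E "force|ee|grip"
python3 -m crank '[{"offset":[0,0,-0.02],"spin":0},{"offset":[0,0,-0.04],"spin":0},{"offset":[0,0,-0.045],"spin":0},{"offset":[0,0,-0.035],"spin":0},{"offset":[0,0,0],"spin":0.6},{"offset":[0,0,0],"spin":0.6},{"offset":[0,0,0],"spin":0}]' |grep -E "force|ee|grip"
python3 -c "
from h import *
to([.5254,-.0326,.19],92.2)"
```

```text
ee_pos: [0.571, 0.3095, 0.0497]
wrist_force: [0.2, -0.5, -0.2]
grip_width: 0.6
finger_force: 0.0
ee_pos: [0.573, 0.3112, 0.0531]
wrist_force: [0.9, -0.4, 5.1]
grip_width: 0.367
finger_force: 30.0
ee_pos: [0.5708, 0.3104, 0.19]
wrist_force: [0.2, 0.0, -3.5]
grip_width: 0.362
finger_force: 30.0
t 67.65 [0.5708 0.3104 0.19  ] A 91.79 tilt [-0.002 -0.001 -1.   ] q [0.42 0.16 1.7  0.   1.29 0.38] w 0.362
tool d [-0.3414 -0.0561  0.0004] dist 0.346
spin units cw -0.06
```

```bash
python3 -m crank '[{"offset":[-0.0427,-0.007,0],"spin":0},{"offset":[-0.0427,-0.007,0],"spin":0},{"offset":[-0.0427,-0.007,0],"spin":0},{"offset":[-0.0427,-0.007,0],"spin":0},{"offset":[-0.0427,-0.007,0],"spin":0},{"offset":[-0.0427,-0.007,0],"spin":0},{"offset":[-0.0427,-0.007,0],"spin":0},{"offset":[-0.0425,-0.0071,0],"spin":0},{"offset":[0,0,0],"spin":0},{"offset":[0,0,0.03],"spin":0},{"offset":[0,0,0.02],"spin":0},{"offset":[0,0,0],"spin":0},{"offset":[0,0,0],"spin":0}]' |grep -E "force|ee|grip"
python3 -c "
from h import *
to([.5254,-.0326,.1165],92.2)"
```

```text
ee_pos: [0.5258, -0.0316, 0.1405]
wrist_force: [-0.0, 0.1, -2.8]
grip_width: 0.362
finger_force: 30.0
t 68.95 [ 0.5258 -0.0316  0.1405] A 91.85 tilt [-0.002  0.001 -1.   ] q [-0.16 -0.06  2.02  0.    1.19 -0.19] w 0.362
tool d [-0.001  -0.0003  0.024 ] dist 0.024
spin units cw -0.05
```

```bash
python3 -m crank '[{"offset":[-0.001,-0.0003,0.012],"spin":-0.05},{"offset":[0,0,0.009],"spin":0},{"offset":[0,0,0],"spin":0}]' |grep -E "force|ee|grip"
python3 -m crank '[{"offset":[0,0,0.003],"spin":0},{"offset":[0,0,0],"spin":0}]' |grep -E "force|ee|grip"
```

```text
ee_pos: [0.525, -0.033, 0.1186]
wrist_force: [-0.2, -0.6, -3.5]
grip_width: 0.368
finger_force: 30.0
ee_pos: [0.5263, -0.0332, 0.118]
wrist_force: [-3.3, 0.4, -0.2]
grip_width: 0.365
finger_force: 30.0
```

```bash
python3 -m crank '[{"offset":[0,0,0.002],"spin":0},{"offset":[0,0,0],"spin":0}]' |grep -E "force|ee|grip"
```

```text
ee_pos: [0.5263, -0.0333, 0.118]
wrist_force: [-7.2, 1.2, 11.9]
grip_width: 0.367
finger_force: 30.0
```

```bash
python3 -m crank '[{"offset":[0,0,-0.002],"spin":0},{"offset":[0,0,0],"spin":0},{"offset":[0,0,0],"spin":0},{"offset":[0,0,0],"spin":0}]' 52 |grep -E "force|ee|grip"
python3 -m crank '[{"offset":[0,0,-0.03],"spin":0},{"offset":[0,0,-0.04],"spin":0},{"offset":[0,0,-0.04],"spin":0},{"offset":[0.04,0,-0.03],"spin":0},{"offset":[0.045,0,0],"spin":0},{"offset":[0.045,0,0],"spin":0},{"offset":[0.045,0,0],"spin":0},{"offset":[0.045,0,0],"spin":0},{"offset":[0.045,0,0],"spin":0},{"offset":[0.045,0,0],"spin":0},{"offset":[0.02,0,0],"spin":0},{"offset":[0,0,0],"spin":0},{"offset":[0,0,0],"spin":0}]' 70 |grep -E "force|ee|grip"
python3 -c "
from blanks import *
st(); find()"
```

```text
ee_pos: [0.5261, -0.0333, 0.1171]
wrist_force: [-0.9, 0.4, -0.5]
grip_width: 0.521
finger_force: 0.0
ee_pos: [0.5136, 0.2964, 0.2567]
wrist_force: [-0.6, -1.0, 0.5]
grip_width: 0.701
finger_force: 0.0
t 71.35 [0.5136 0.2964 0.2567] A 92.17 tilt [-0.001 -0.001 -1.   ] q [ 0.43 -0.01  1.76 -0.    1.39  0.4 ] w 0.701
[465.1 286.1] [33.7 33.7] yaw 52.5 px [287. 187.]
[523.9 407. ] [33.7 33.9] yaw 81.6 px [337.  89.]
[336.1 479.9] [38.8 61.8] yaw 48.2 px [171.  17.]
```

```bash
python3 -m crank '[{"offset":[0,0,0],"spin":0.77},{"offset":[0,0,0],"spin":0.77},{"offset":[0,0,0],"spin":0}]' 60 30 >/dev/null
python3 -c "
from h import *
to([.5237,.406,.0495],81.6)"
```

```text
t 71.7 [0.5141 0.295  0.2572] A 81.43 tilt [ 0. -0. -1.] q [ 0.43 -0.01  1.76 -0.    1.39  0.58] w 0.605
tool d [ 0.1112 -0.0071  0.2077] dist 0.236
spin units cw -0.03
```

```bash
python3 -m crank '[{"offset":[0.037,-0.0024,0],"spin":0},{"offset":[0.037,-0.0024,0],"spin":0},{"offset":[0.0372,-0.0023,0.02],"spin":0},{"offset":[0,0,0.045],"spin":0},{"offset":[0,0,0.045],"spin":0},{"offset":[0,0,0.04],"spin":0},{"offset":[0,0,0.035],"spin":0},{"offset":[0,0,0.0227],"spin":0},{"offset":[0,0,0],"spin":0},{"offset":[0,0,0],"spin":0}]' |grep -E "force|ee|grip"
python3 -m crank '[{"offset":[0,0,0],"spin":0},{"offset":[0,0,0],"spin":0},{"offset":[0,0,0],"spin":0},{"offset":[0,0,0],"spin":0},{"offset":[0,0,0],"spin":0}]' 0 30|grep -E "force|ee|grip"
python3 -m crank '[{"offset":[0,0,-0.02],"spin":0},{"offset":[0,0,-0.04],"spin":0},{"offset":[0,0,-0.045],"spin":0},{"offset":[0,0,-0.035],"spin":0},{"offset":[0,0,0],"spin":-0.77},{"offset":[0,0,0],"spin":-0.77},{"offset":[0,0,0],"spin":0}]' |grep -E "force|ee|grip"
python3 -c "
from h import *
to([.524,.0054,.19],92.2)"
```

```text
ee_pos: [0.5236, 0.4069, 0.0498]
wrist_force: [0.6, -0.1, -0.1]
grip_width: 0.6
finger_force: 0.0
ee_pos: [0.524, 0.408, 0.051]
wrist_force: [0.7, -1.0, 4.9]
grip_width: 0.368
finger_force: 30.0
ee_pos: [0.5222, 0.4071, 0.188]
wrist_force: [0.1, -0.5, -3.3]
grip_width: 0.367
finger_force: 30.0
t 73.9 [0.5222 0.4071 0.188 ] A 92.12 tilt [-0.002 -0.001 -1.   ] q [0.58 0.19 1.67 0.   1.29 0.54] w 0.367
tool d [-0.4015 -0.0131 -0.0015] dist 0.402
spin units cw -0.01
```

```bash
python3 -m crank '[{"offset":[-0.04,-0.0013,0],"spin":0},{"offset":[-0.04,-0.0013,0],"spin":0},{"offset":[-0.04,-0.0013,0],"spin":0},{"offset":[-0.04,-0.0013,0],"spin":0},{"offset":[-0.04,-0.0013,0],"spin":0},{"offset":[-0.04,-0.0013,0],"spin":0},{"offset":[-0.04,-0.0013,0],"spin":0},{"offset":[-0.04,-0.0013,0],"spin":0},{"offset":[-0.04,-0.0013,0],"spin":0},{"offset":[-0.0405,-0.0013,0],"spin":0},{"offset":[0,0,0],"spin":0},{"offset":[0,0,0.03],"spin":0},{"offset":[0,0,0.015],"spin":0},{"offset":[0,0,0],"spin":0},{"offset":[0,0,0],"spin":0}]' |grep -E "force|ee|grip"
python3 -c "
from h import *
to([.524,.0064,.1165],92.2)"
```

```text
ee_pos: [0.5244, 0.0075, 0.1438]
wrist_force: [0.9, -0.5, -4.0]
grip_width: 0.365
finger_force: 30.0
t 75.4 [0.5244 0.0075 0.1438] A 92.14 tilt [-0.002  0.    -1.   ] q [-0.09 -0.07  2.02  0.    1.2  -0.13] w 0.365
tool d [-0.0011 -0.0004  0.0273] dist 0.027
spin units cw -0.01
```

```bash
python3 -m crank '[{"offset":[-0.0011,-0.0004,0.012],"spin":0},{"offset":[0,0,0.011],"spin":0},{"offset":[0,0,0],"spin":0}]' |grep -E "force|ee|grip"
python3 -m crank '[{"offset":[0,0,0.0025],"spin":0},{"offset":[0,0,0.001],"spin":0},{"offset":[0,0,0],"spin":0}]' |grep -E "force|ee|grip"
```

```text
ee_pos: [0.5232, 0.006, 0.1194]
wrist_force: [-0.2, -1.0, -3.6]
grip_width: 0.365
finger_force: 30.0
ee_pos: [0.5247, 0.0057, 0.1181]
wrist_force: [0.5, -0.3, -3.4]
grip_width: 0.364
finger_force: 30.0
```

```bash
python3 -m crank '[{"offset":[0,0,0.001],"spin":0},{"offset":[0,0,0.001],"spin":0},{"offset":[0,0,0],"spin":0}]' |grep -E "force|ee|grip"
python3 -m crank '[{"offset":[0,0,0.001],"spin":0},{"offset":[0,0,0],"spin":0}]' |grep -E "force|ee|grip"
```

```text
ee_pos: [0.5247, 0.0057, 0.1161]
wrist_force: [1.2, 0.2, -3.8]
grip_width: 0.366
finger_force: 30.0
ee_pos: [0.5247, 0.0056, 0.116]
wrist_force: [-3.3, 0.0, 3.5]
grip_width: 0.366
finger_force: 30.0
```

```bash
python3 -m crank '[{"offset":[0,0,-0.001],"spin":0},{"offset":[0,0,0],"spin":0},{"offset":[0,0,0],"spin":0},{"offset":[0,0,0],"spin":0}]' 52 |grep -E "force|ee|grip"
python3 -m crank '[{"offset":[0,0,-0.03],"spin":0},{"offset":[0,0,-0.04],"spin":0},{"offset":[0,0,-0.04],"spin":0},{"offset":[0.04,-0.01,-0.03],"spin":0},{"offset":[0.045,-0.01,0],"spin":0},{"offset":[0.045,-0.01,0],"spin":0},{"offset":[0.045,-0.01,0],"spin":0},{"offset":[0.045,0,0],"spin":0},{"offset":[0.045,0,0],"spin":0},{"offset":[0,0,0],"spin":0},{"offset":[0,0,0],"spin":0}]' 60 |grep -E "force|ee|grip"
python3 -c "
from blanks import *
st(); find()
to([.465,.2855,.0495],52.4)"
```

```text
ee_pos: [0.5248, 0.0057, 0.116]
wrist_force: [0.3, 0.7, -0.3]
grip_width: 0.521
finger_force: 0.0
ee_pos: [0.4747, 0.269, 0.2551]
wrist_force: [-0.5, -0.4, -0.7]
grip_width: 0.601
finger_force: 0.0
t 78.0 [0.4747 0.269  0.2551] A 92.25 tilt [-0.    -0.001 -1.   ] q [ 0.42 -0.12  1.87 -0.    1.39  0.38] w 0.601
[465.3 286.1] [33.7 33.7] yaw 52.9 px [318. 167.]
[337.  456.7] [55.4 19.7] yaw 2.2 px [207.   7.]
t 78.05 [0.4749 0.2681 0.2551] A 92.15 tilt [-0.    -0.001 -1.   ] q [ 0.42 -0.12  1.87 -0.    1.39  0.38] w 0.598
tool d [ 0.0179 -0.0092  0.2056] dist 0.207
spin units cw 5.78
```

```bash
python3 -m crank '[{"offset":[0.0179,-0.0092,0],"spin":0},{"offset":[0,0,0.03],"spin":1},{"offset":[0,0,0.03],"spin":1},{"offset":[0,0,0.03],"spin":1},{"offset":[0,0,0],"spin":1},{"offset":[0,0,0],"spin":1},{"offset":[0,0,0],"spin":0.72},{"offset":[0,0,0.04],"spin":0},{"offset":[0,0,0.04],"spin":0},{"offset":[0,0,0.025],"spin":0},{"offset":[0,0,0.011],"spin":0},{"offset":[0,0,0],"spin":0}]' |grep -E "force|ee|grip"
python3 -c "
from h import *
to([.465,.2855,.0495],52.6)"
python3 -m crank '[{"offset":[0,0,0],"spin":0},{"offset":[0,0,0],"spin":0},{"offset":[0,0,0],"spin":0},{"offset":[0,0,0],"spin":0},{"offset":[0,0,0],"spin":0}]' 0 30|grep -E "force|ee|grip"
python3 -m crank '[{"offset":[0,0,-0.02],"spin":0},{"offset":[0,0,-0.04],"spin":0},{"offset":[0,0,-0.045],"spin":0},{"offset":[0,0,-0.035],"spin":0},{"offset":[0,0,0],"spin":-1},{"offset":[0,0,0],"spin":-1},{"offset":[0,0,0],"spin":-1},{"offset":[0,0,0],"spin":-1},{"offset":[0,0,0],"spin":-1},{"offset":[0,0,0],"spin":-0.75},{"offset":[0,0,0],"spin":0}]' |grep -E "force|ee|grip"
python3 -c "
from h import *
to([.5226,.0455,.19],92.2)"
```

```text
ee_pos: [0.4645, 0.2842, 0.0479]
wrist_force: [-0.6, 0.4, 0.9]
grip_width: 0.599
finger_force: 0.0
t 79.25 [0.4645 0.2842 0.0479] A 52.69 tilt [-0.003 -0.002 -1.   ] q [ 0.45  0.1   2.03 -0.    1.02  1.1 ] w 0.599
tool d [ 0.0013 -0.0004 -0.0017] dist 0.002
spin units cw 0.01
ee_pos: [0.466, 0.2865, 0.051]
wrist_force: [-2.3, 0.2, 6.8]
grip_width: 0.366
finger_force: 30.0
ee_pos: [0.4643, 0.2854, 0.1879]
wrist_force: [-0.2, 0.7, -4.8]
grip_width: 0.363
finger_force: 30.0
t 80.85 [0.4643 0.2854 0.1879] A 92.33 tilt [-0.002 -0.001 -1.   ] q [ 0.45 -0.07  1.94 -0.    1.28  0.41] w 0.363
tool d [-0.2421  0.0485 -0.0019] dist 0.247
spin units cw 0.02
```

```bash
python3 -m crank '[{"offset":[-0.0404,0.0081,0],"spin":0},{"offset":[-0.0404,0.0081,0],"spin":0},{"offset":[-0.0404,0.0081,0],"spin":0},{"offset":[-0.0404,0.0081,0],"spin":0},{"offset":[-0.0404,0.0081,0],"spin":0},{"offset":[-0.0404,0.008,0],"spin":0},{"offset":[0,0,0],"spin":0},{"offset":[0,0,0.03],"spin":0},{"offset":[0,0,0.015],"spin":0},{"offset":[0,0,0],"spin":0},{"offset":[0,0,0],"spin":0}]' |grep -E "force|ee|grip"
python3 -c "
from h import *
to([.5226,.045,.1165],92.2)"
```

```text
ee_pos: [0.523, 0.0462, 0.1439]
wrist_force: [-0.7, -0.1, -4.2]
grip_width: 0.37
finger_force: 30.0
t 81.95 [0.523  0.0462 0.1439] A 92.35 tilt [-0.002  0.    -1.   ] q [-0.01 -0.07  2.02  0.    1.2  -0.06] w 0.37
tool d [-0.0012 -0.0004  0.0274] dist 0.027
spin units cw 0.02
```

```bash
python3 -m crank '[{"offset":[-0.0012,-0.0004,0.012],"spin":0},{"offset":[0,0,0.012],"spin":0},{"offset":[0,0,0.002],"spin":0},{"offset":[0,0,0],"spin":0}]' |grep -E "force|ee|grip"
python3 -m crank '[{"offset":[0,0,0.001],"spin":0},{"offset":[0,0,0.001],"spin":0},{"offset":[0,0,0],"spin":0}]' |grep -E "force|ee|grip"
```

```text
ee_pos: [0.5225, 0.0445, 0.1174]
wrist_force: [0.6, 0.6, -3.7]
grip_width: 0.36
finger_force: 30.0
ee_pos: [0.5233, 0.0444, 0.1166]
wrist_force: [0.4, -0.3, -4.6]
grip_width: 0.364
finger_force: 30.0
```

```bash
python3 -m crank '[{"offset":[0,0,0.001],"spin":0},{"offset":[0,0,0],"spin":0}]' |grep -E "force|ee|grip"
python3 -m crank '[{"offset":[0,0,0.001],"spin":0},{"offset":[0,0,0],"spin":0}]' |grep -E "force|ee|grip"
```

```text
ee_pos: [0.5235, 0.0443, 0.1161]
wrist_force: [-0.6, 0.2, -2.0]
grip_width: 0.365
finger_force: 30.0
ee_pos: [0.5235, 0.0443, 0.116]
wrist_force: [-4.7, -0.0, 5.0]
grip_width: 0.364
finger_force: 30.0
```

```bash
python3 -m crank '[{"offset":[0,0,-0.001],"spin":0},{"offset":[0,0,0],"spin":0},{"offset":[0,0,0],"spin":0},{"offset":[0,0,0],"spin":0}]' 52 |grep -E "force|ee|grip"
python3 -m crank '[{"offset":[0,0,-0.03],"spin":0},{"offset":[0,0,-0.04],"spin":0},{"offset":[0,0,-0.04],"spin":0},{"offset":[-0.03,0,-0.04],"spin":0},{"offset":[-0.03,0,0],"spin":0},{"offset":[-0.03,0,0],"spin":0},{"offset":[0,0,0],"spin":0},{"offset":[0,0,0],"spin":0}]' 52 |grep -E "force|ee|grip"
sed -i 's/def find(lo=190)/def find(lo=190,z=.044)/; s/\*p,.044/*p,z/; s/<4000/<9000/' blanks.py
python3 -c "
from blanks import *
for lo in (180,205):find(lo,.109)
O=np.array([.527,.0055]);ex=np.array([.9993,.0377]);ey=np.array([-.0377,.9993])
c=calibration('wrist')
save('wrist','v1')
for y in (-.0388,.0003,.0398): print(np.round(proj(c,[*(O-.002*ex+y*ey),.109])))
im=np.load('pics/v1.npy'); print(im[100:228:8,250:400:10].max(2))"
```

```text
ee_pos: [0.5233, 0.0444, 0.1154]
wrist_force: [-0.2, 0.2, -0.1]
grip_width: 0.52
finger_force: 0.0
ee_pos: [0.5267, -0.0457, 0.2651]
wrist_force: [-0.3, 0.4, -0.3]
grip_width: 0.52
finger_force: 0.0
[558.4   9.1] [101.1 118.5] yaw 1.5 px [342. 127.]
[529.2 -14.1] [41.6 72.1] yaw 2.1 px [329. 160.]
[575.8  61.9] [64.5 16.2] yaw 7.7 px [376.  87.]
[525.4  46.9] [37.9 38.3] yaw 2.3 px [327. 103.]
[325. 180.]
[325. 143.]
[326. 103.]
[[117 129 125 127 200 143 216 216 221 222 219 199 200 158 202]
 [ 96 127 128 128 196 141 219 221 216 221 181 201 198 182 130]
 [114 123 131 127 202 139 218 219 221 215 192 196 200 182 130]
 [115 128 132 129 205 140 110 109 109 111 127 197 198 184 131]
 [121 127 130 197 203 137 216 221 220 218 158 198 198 108 127]
 [119 129 136 198 204 137 215 216 221 221 189 202 200 190 190]
 [125 131 136 201 202 136 217 220 215 219 175 203 205 187 188]
 [124 132 138 205 202 137 215 219 219 218 180 202 205 188 109]
 [124 134 142 199 202 137 100 101  98  92 185 206 207 188 210]
 [125 210 219 201 205 142 217 216 217 218 179 203 205 190 206]
 [126 207 221 199 200 138 216 218 217 226 184 209 210 190 210]
 [122 204 220 198 200 223 216 216 215 218 181 207 212 193 207]
 [186 207 220 202 209 126 216 206 210 217 180 186 207 189 203]
 [188 200 221 203 213 144 108 177 174 178 180 187 206 184 200]
 [188 204 221 211 216 143 171  81 196 175 171 184 210 184 198]
 [185 203 223  57 217 145 126 128 174 177 171 190  56 204 214]]
```

```bash
python3 - <<'E'
from h import *
c=calibration('wrist'); im=np.load('pics/v1.npy'); h=cv2.cvtColor(im,cv2.COLOR_BGR2HSV)
O=np.array([.527,.0055,0]);ex=np.array([.9993,.0377,0]);ey=np.array([-.0377,.9993,0])
m=((h[...,1]<45)&(h[...,2]>203)).astype(int)
p=m[80:215,312:345].sum(1); print(p.tolist())
for r in range(80,215):
    if (p[r-80]>=18)!=(p[r-81]>=18): q=onz(c,327,r-.5,.109)-O; print(r,p[r-80]>=18,(q@ey*1000).round(1))
q=m[95:112,295:360].sum(0); print(q.tolist())
for band in ((95,112),(130,150),(170,190)):
    q=m[band[0]:band[1],305:352].sum(0)>9; xs=np.nonzero(q)[0]+305; run=[x for x in xs if 300<x<348]
    rr=sum(band)/2; print(band,[((onz(c,x,rr,.109)-O)@ex*1000).round(1) for x in (min(run),max(run)+1)],run)
E
```

```text
[0, 6, 4, 4, 3, 3, 0, 15, 31, 31, 31, 31, 31, 30, 30, 30, 30, 30, 30, 30, 30, 26, 25, 24, 24, 23, 23, 24, 27, 30, 30, 30, 30, 30, 30, 30, 30, 30, 30, 30, 30, 30, 0, 0, 0, 0, 0, 0, 30, 30, 30, 30, 30, 30, 30, 30, 30, 30, 30, 30, 30, 26, 24, 23, 23, 23, 23, 25, 30, 30, 29, 30, 30, 30, 30, 29, 29, 29, 29, 29, 29, 0, 0, 0, 0, 0, 29, 29, 29, 29, 29, 29, 29, 29, 29, 29, 29, 29, 25, 23, 22, 22, 22, 23, 25, 29, 29, 29, 29, 29, 29, 29, 29, 29, 29, 29, 29, 0, 0, 0, 0, 0, 0, 0, 0, 0, 0, 0, 0, 0, 0, 0, 0, 0, 0]
88 True 55.0
122 False 22.2
128 True 16.2
161 False -17.7
166 True -23.0
197 False -56.8
[0, 0, 0, 0, 0, 0, 0, 0, 0, 0, 0, 0, 0, 0, 17, 17, 17, 17, 17, 17, 17, 17, 17, 17, 17, 17, 17, 13, 11, 9, 9, 9, 10, 11, 17, 17, 17, 17, 17, 17, 17, 17, 17, 17, 17, 17, 17, 3, 0, 0, 0, 0, 5, 6, 6, 12, 0, 0, 0, 0, 0, 0, 0, 0, 0]
(95, 112) [np.float64(-18.8), np.float64(14.5)] [np.int64(309), np.int64(310), np.int64(311), np.int64(312), np.int64(313), np.int64(314), np.int64(315), np.int64(316), np.int64(317), np.int64(318), np.int64(319), np.int64(320), np.int64(321), np.int64(322), np.int64(323), np.in
[... 594 characters left out ...]
330), np.int64(331), np.int64(332), np.int64(333), np.int64(334), np.int64(335), np.int64(336), np.int64(337), np.int64(338), np.int64(339), np.int64(340), np.int64(341)]
(170, 190) [np.float64(-18.5), np.float64(22.4)] [np.int64(310), np.int64(311), np.int64(312), np.int64(313), np.int64(314), np.int64(315), np.int64(316), np.int64(317), np.int64(318), np.int64(319), np.int64(320), np.int64(321), np.int64(322), np.int64(323), np.int64(324), np.int64(325), np.int64(326), np.int64(327), np.int64(328), np.int64(329), np.int64(330), np.int64(331), np.int64(332), np.int64(333), np.int64(334), np.int64(335), np.int64(336), np.int64(337), np.int64(338), np.int64(339), np.int64(340), np.int64(347)]
```

```bash
python3 -m crank '[{"offset":[0.012,0.036,0],"spin":0},{"offset":[0.012,0.036,0],"spin":0},{"offset":[0.012,0.036,0],"spin":0},{"offset":[0.012,0.036,0],"spin":0},{"offset":[0.0,0.036,0],"spin":0},{"offset":[0,0,0],"spin":1},{"offset":[0,0,0],"spin":1},{"offset":[0,0,0],"spin":1},{"offset":[0,0,0],"spin":1},{"offset":[0,0,0],"spin":1},{"offset":[0,0,0],"spin":1},{"offset":[0,0,0],"spin":1},{"offset":[0,0,0],"spin":1},{"offset":[0,0,0],"spin":1},{"offset":[0,0,0],"spin":1},{"offset":[0,0,0],"spin":1},{"offset":[0,0,0],"spin":1},{"offset":[0,0,0],"spin":1},{"offset":[0,0,0],"spin":0.05},{"offset":[0,0,0],"spin":0}]' 45 30|grep -E "force|ee|grip"
python3 - <<'E'
from h import *
st(); save('wrist','k1'); save('scene','k2')
O=np.array([.527,.0055,0]);ex=np.array([.9993,.0377,0]);ey=np.array([-.0377,.9993,0])
H=O+.166*ex; H[2]=.076; print('hub',H)
c=calibration('wrist'); im=np.load('pics/k1.npy'); h=cv2.cvtColor(im,cv2.COLOR_BGR2HSV)
print('proj hub',proj(c,H),[np.round(proj(c,H+.025*ex+[0,0,-.034]+ -.0125*ey))])
m=((h[...,2]<60)).astype(np.uint8); m[215:]=0
n,l,s,ce=cv2.connectedComponentsWithStats(m)
for k in range(1,n):
    if s[k,4]>150: print(s[k],ce[k])
    if s[k,4]>150:
        u,v=ce[k]
        for z in (.04,.05,.076,.11): print(z,((onz(c,u,v,z)-O)@ex).round(4),((onz(c,u,v,z)-O)@ey).round(4))
c=calibration('scene');im=np.load('pics/k2.npy'); print('scene',proj(c,H+[0,0,-.036]),proj(c,H+.025*ex+[0,0,-.036]))
m=(im.max(2)<60).astype(np.uint8); z=np.zeros_like(m); z[215:290,240:330]=m[215:290,240:330]
n,l,s,ce=cv2.connectedComponentsWithStats(z)
for k in range(1,n):
    if s[k,4]>30: print(s[k],ce[k])
E
```

```text
ee_pos: [0.7046, 0.0106, 0.2651]
wrist_force: [0.0, 0.0, -0.5]
grip_width: 0.448
finger_force: 0.0
t 86.4 [0.7046 0.0106 0.2651] A 2.8 tilt [-0.  0. -1.] q [-0.06  0.23  1.49  0.    1.42  1.46] w 0.448
hub [0.6928838 0.0117582 0.076    ]
proj hub (np.float64(322.61286436752016), np.float64(193.706253029597)) [array([333., 169.])]
[323 169  14  46 360] [328.61944444 196.96666667]
0.04 0.1532 -0.0079
0.05 0.1557 -0.0078
0.076 0.162 -0.0073
0.11 0.1703 -0.0067
scene (np.float64(282.54836573405134), np.float64(255.97429316153185)) (np.float64(275.40577751684077), np.float64(260.5488711659695))
[274 246  19  13  90] [283.14444444 251.7       ]
```

```bash
python3 -m crank '[{"offset":[0,0,0],"spin":0.09},{"offset":[0,0,0],"spin":0}]' >/dev/null; python3 -c "
from h import *
to([.7012,.0042,.047],2.2)
R=.036;t=np.radians(192.7+20*np.arange(19));y=R*np.sin(t);z=R*np.cos(t)
print(','.join('{\"offset\":[0,%.4f,%.4f],\"spin\":0}'%(-a,-b) for a,b in zip(np.diff(y),np.diff(z))))"
```

```text
t 86.7 [0.7047 0.0098 0.2654] A 2.0 tilt [-0.  0. -1.] q [-0.06  0.23  1.49  0.    1.42  1.47] w 0.45
tool d [-0.0036  0.0054  0.2184] dist 0.218
spin units cw -0.03
{"offset":[0,0.0115,-0.0048],"spin":0},{"offset":[0,0.0092,-0.0085],"spin":0},{"offset":[0,0.0057,-0.0111],"spin":0},{"offset":[0,0.0016,-0.0124],"spin":0},{"offset":[0,-0.0027,-0.0122],"spin":0},{"offset":[0,-0.0068,-0.0105],"spin":0},{"offset":[0,-0.0099,-0.0076],"spin":0},{"offset":[0,-0.0119,-0.0037],"spin":0},{"offset":[0,-0.0125,0.0006],"spin":0},{"offset":[0,-0.0115,0.0048],"spin":0},{"offset":[0,-0.0092,0.0085],"spin":0},{"offset":[0,-0.0057,0.0111],"spin":0},{"offset":[0,-0.0016,0.0124],"spin":0},{"offset":[0,0.0027,0.0122],"spin":0},{"offset":[0,0.0068,0.0105],"spin":0},{"offset":[0,0.0099,0.0076],"spin":0},{"offset":[0,0.0119,0.0037],"spin":0},{"offset":[0,0.0125,-0.0006],"spin":0}
```

```bash
python3 -m crank '[{"offset":[-0.0036,0.0054,0.03],"spin":0},{"offset":[0,0,0.04],"spin":0},{"offset":[0,0,0.04],"spin":0},{"offset":[0,0,0.03],"spin":0},{"offset":[0,0,0.03],"spin":0},{"offset":[0,0,0.025],"spin":0},{"offset":[0,0,0.0234],"spin":0},{"offset":[0,0,0],"spin":0},{"offset":[0,0,0],"spin":0}]'|grep -E "force|ee|grip"
python3 -m crank '[{"offset":[0,0,0],"spin":0},{"offset":[0,0,0],"spin":0},{"offset":[0,0,0],"spin":0},{"offset":[0,0,0],"spin":0}]' 0 30 |grep -E "force|ee|grip"
```

```text
ee_pos: [0.7012, 0.0041, 0.047]
wrist_force: [0.1, 0.4, 0.7]
grip_width: 0.452
finger_force: 0.0
ee_pos: [0.7019, 0.004, 0.048]
wrist_force: [0.8, -0.2, 1.3]
grip_width: 0.181
finger_force: 30.0
```

```bash
python3 -m crank '[{"offset":[0,0.0115,-0.0048],"spin":0},{"offset":[0,0.0092,-0.0085],"spin":0},{"offset":[0,0.0057,-0.0111],"spin":0},{"offset":[0,0.0016,-0.0124],"spin":0}]'|grep -E "force|ee|grip"
python3 -m crank '[{"offset":[0,-0.0027,-0.0122],"spin":0},{"offset":[0,-0.0068,-0.0105],"spin":0},{"offset":[0,-0.0099,-0.0076],"spin":0},{"offset":[0,-0.0119,-0.0037],"spin":0},{"offset":[0,-0.0125,0.0006],"spin":0}]'|grep -E "force|ee|grip"
```

```text
ee_pos: [0.7029, -0.0252, 0.0834]
wrist_force: [4.3, -0.2, -4.8]
grip_width: 0.183
finger_force: 30.0
ee_pos: [0.7013, 0.0203, 0.1184]
wrist_force: [3.1, -5.1, -4.5]
grip_width: 0.179
finger_force: 30.0
```

```bash
python3 -m crank '[{"offset":[0,-0.0115,0.0048],"spin":0},{"offset":[0,-0.0092,0.0085],"spin":0},{"offset":[0,-0.0057,0.0111],"spin":0},{"offset":[0,-0.0016,0.0124],"spin":0},{"offset":[0,0.0027,0.0122],"spin":0},{"offset":[0,0.0068,0.0105],"spin":0},{"offset":[0,0.0099,0.0076],"spin":0},{"offset":[0,0.0119,0.0037],"spin":0},{"offset":[0,0.0125,-0.0006],"spin":0}]'|grep -E "force|ee|grip"
python3 -m crank '[{"offset":[0,0.0115,-0.0048],"spin":0},{"offset":[0,0.0092,-0.0085],"spin":0},{"offset":[0,0.0057,-0.0111],"spin":0},{"offset":[0,0.0016,-0.0124],"spin":0},{"offset":[0,-0.0027,-0.0122],"spin":0},{"offset":[0,-0.0068,-0.0105],"spin":0},{"offset":[0,-0.0099,-0.0076],"spin":0},{"offset":[0,-0.0119,-0.0037],"spin":0},{"offset":[0,-0.0125,0.0006],"spin":0}]'|grep -E "force|ee|grip"
python3 - <<'E'
from h import *
e,M=st()
O=np.array([.527,.0055,0]);ex=np.array([.9993,.0377,0]);ey=np.array([-.0377,.9993,0])
p=e-O; y=p@ey; z=p[2]-.006-.076; print(y,z,'angle',np.degrees(np.arctan2(y,z)),np.hypot(y,z))
E
```

```text
ee_pos: [0.7018, 0.0067, 0.0475]
wrist_force: [0.8, 4.1, 5.4]
grip_width: 0.182
finger_force: 30.0
ee_pos: [0.7014, 0.02, 0.1184]
wrist_force: [2.7, -4.1, -2.4]
grip_width: 0.181
finger_force: 30.0
t 90.7 [0.7014 0.02   0.1184] A 1.98 tilt [ 0.002 -0.001 -1.   ] q [-0.05  0.33  1.62 -0.    1.19  1.49] w 0.181
0.007917716281764086 0.03640973025973891 angle 12.26861668397955 0.03726068556408295
```

```bash
python3 -m crank '[{"offset":[0,-0.0115,0.0048],"spin":0},{"offset":[0,-0.0092,0.0085],"spin":0},{"offset":[0,-0.0057,0.0111],"spin":0},{"offset":[0,-0.0016,0.0124],"spin":0},{"offset":[0,0.0027,0.0122],"spin":0},{"offset":[0,0.0068,0.0105],"spin":0},{"offset":[0,0.0099,0.0076],"spin":0},{"offset":[0,0.0119,0.0037],"spin":0},{"offset":[0,0.0125,-0.0006],"spin":0}]'|grep -E "force|ee|grip"
python3 -m crank '[{"offset":[0,0.0115,-0.0048],"spin":0},{"offset":[0,0.0092,-0.0085],"spin":0},{"offset":[0,0.0057,-0.0111],"spin":0}]'|grep -E "force|ee|grip"
cat > ang.py <<'E'
from h import *
e,M=st()
O=np.array([.527,.0055,0]);ex=np.array([.9993,.0377,0]);ey=np.array([-.0377,.9993,0])
p=e-O; y=p@ey; z=p[2]-.006-.076; print(y,z,'angle',np.degrees(np.arctan2(y,z))%360,np.hypot(y,z))
E
python3 ang.py
```

```text
ee_pos: [0.7018, 0.0064, 0.0474]
wrist_force: [2.3, 4.8, 7.8]
grip_width: 0.183
finger_force: 30.0
ee_pos: [0.7027, -0.0216, 0.0685]
wrist_force: [9.1, -3.7, -7.1]
grip_width: 0.184
finger_force: 30.0
t 91.9 [ 0.7027 -0.0216  0.0685] A 2.01 tilt [ 0.002  0.    -1.   ] q [-0.11  0.38  1.64  0.    1.11  1.43] w 0.184
-0.03374389580270898 -0.013539898899968601 angle 248.13664096086154 0.03635903417536626
```

Next come smaller steps while I watch the tangential force.

```bash
python3 -m crank '[{"offset":[0,0.0016,-0.0124],"spin":0}]'|grep -E "wrist_f|ee"
python3 -m crank '[{"offset":[0,-0.0008,-0.0062],"spin":0}]'|grep -E "wrist_f|ee"
python3 -m crank '[{"offset":[0,-0.0018,-0.006],"spin":0}]'|grep -E "wrist_f|ee"
python3 ang.py
```

```text
ee_pos: [0.7028, -0.0248, 0.0811]
wrist_force: [8.5, -7.4, -5.4]
ee_pos: [0.7028, -0.0244, 0.0889]
wrist_force: [6.0, -8.5, -2.8]
ee_pos: [0.7028, -0.023, 0.0948]
wrist_force: [5.0, -9.9, -0.4]
t 92.2 [ 0.7028 -0.023   0.0948] A 2.01 tilt [ 0.002 -0.004 -1.   ] q [-0.11  0.35  1.63 -0.    1.15  1.43] w 0.183
-0.035068916872485256 0.012794639532354504 angle 290.04413041699604 0.037330037923529756
```

```bash
python3 -m crank '[{"offset":[0,-0.0013,-0.0029],"spin":0},{"offset":[0,0,0],"spin":0}]'|grep -E "wrist_f|ee"
python3 -m crank '[{"offset":[0,-0.0014,-0.0028],"spin":0},{"offset":[0,0,0],"spin":0}]'|grep -E "wrist_f|ee"
python3 ang.py
```

```text
ee_pos: [0.7028, -0.0214, 0.0986]
wrist_force: [2.5, -10.6, 3.6]
ee_pos: [0.7027, -0.0201, 0.1011]
wrist_force: [3.5, -9.6, 1.8]
t 92.6 [ 0.7027 -0.0201  0.1011] A 2.02 tilt [ 0.002 -0.004 -1.   ] q [-0.1   0.35  1.63 -0.    1.16  1.43] w 0.179
-0.03219729193440037 0.019070348331645365 angle 300.6381172101267 0.03742116771827534
```

```bash
python3 -m crank '[{"offset":[0,-0.0017,-0.0026],"spin":0},{"offset":[0,0,0],"spin":0}]'|grep -E "wrist_f|ee"
python3 -m crank '[{"offset":[0,-0.0019,-0.0025],"spin":0},{"offset":[0,0,0],"spin":0}]'|grep -E "wrist_f|ee"
python3 ang.py
python3 - <<'E'
from h import *
save('scene','j1'); save('side','j2')
O=np.array([.527,.0055,0]);ex=np.array([.9993,.0377,0]);ey=np.array([-.0377,.9993,0])
for n,f in(('scene','j1'),('side','j2')):
    c=calibration(n)
    for nm,x,y,z in (('mark',.008,.062,.066),('fixL',-.027,.06,.087),('movL35',.008,.06,.087),('movL40',.013,.06,.087),('fixR',-.027,-.06,.087),('movR35',.008,-.06,.087)):
        P=O+x*ex+y*ey; P[2]=z; print(n,nm,np.round(proj(c,P),1))
E
```

```text
ee_pos: [0.7027, -0.0185, 0.1036]
wrist_force: [4.6, -10.4, 1.4]
ee_pos: [0.7026, -0.0167, 0.1061]
wrist_force: [3.6, -10.3, 1.7]
t 93.0 [ 0.7026 -0.0167  0.1061] A 2.02 tilt [ 0.002 -0.005 -1.   ] q [-0.1   0.34  1.63 -0.    1.17  1.44] w 0.183
-0.028847184063924485 0.02405239935570415 angle 309.82089888483955 0.037558992840386655
scene mark [341.  231.2]
scene fixL [349.1 219. ]
scene movL35 [340.8 224.5]
scene movL40 [339.5 225.3]
scene fixR [316.5 202.5]
scene movR35 [308.1 207.4]
side mark [308.7 193.3]
side fixL [298.4 190.5]
side movL35 [308.9 188. ]
side movL40 [310.3 187.6]
side fixR [313.9 211.6]
side movR35 [324.9 208.7]
```

```bash
python3 -m crank '[{"offset":[0,-0.0021,-0.0023],"spin":0},{"offset":[0,0,0],"spin":0}]'|grep -E "wrist_f|ee"
python3 ang.py
python3 -m crank '[{"offset":[0,-0.0022,-0.0021],"spin":0},{"offset":[0,0,0],"spin":0}]'|grep -E "wrist_f|ee"
python3 ang.py
```

```text
ee_pos: [0.7025, -0.0147, 0.1083]
wrist_force: [3.5, -10.3, 1.2]
t 93.3 [ 0.7025 -0.0147  0.1083] A 2.02 tilt [ 0.002 -0.005 -1.   ] q [-0.1   0.34  1.63 -0.01  1.17  1.44] w 0.183
-0.026850195955661012 0.02628922732439852 angle 314.39517708014165 0.03757734019553934
ee_pos: [0.7025, -0.0126, 0.1103]
wrist_force: [4.5, -11.1, 1.1]
t 93.5 [ 0.7025 -0.0126  0.1103] A 2.02 tilt [ 0.002 -0.005 -1.   ] q [-0.09  0.34  1.63 -0.01  1.18  1.45] w 0.183
-0.02474519445935962 0.028342432350138197 angle 318.87645829382035 0.03762470093374407
```

```bash
python3 -m crank '[{"offset":[0,0,0],"spin":0},{"offset":[0,0,0],"spin":0},{"offset":[0,0,-0.03],"spin":0},{"offset":[0,0,-0.04],"spin":0},{"offset":[0,0,-0.04],"spin":0},{"offset":[-0.04,0,-0.04],"spin":0},{"offset":[-0.045,0,0],"spin":0},{"offset":[-0.045,0,0],"spin":0},{"offset":[-0.045,0,0],"spin":0},{"offset":[-0.04,0,0],"spin":0},{"offset":[0,0,0],"spin":0},{"offset":[0,0,0],"spin":0}]' 40 |grep -E "force|ee|grip"
python3 - <<'E'
from h import *
st(); save('wrist','v2'); c=calibration('wrist'); im=np.load('pics/v2.npy'); h=cv2.cvtColor(im,cv2.COLOR_BGR2HSV)
O=np.array([.527,.0055,0]);ex=np.array([.9993,.0377,0]);ey=np.array([-.0377,.9993,0])
def pj(x,y,z): P=O+x*ex+y*ey; P[2]=z; return np.round(proj(c,P)).astype(int)
for y in (.0386,-.0008,-.0399,.058,-.058): 
    a=pj(.04,y,.1); b=pj(-.045,y,.1); u=a[0]; r0,r1=sorted((a[1],b[1])); r1=min(r1,226)
    print(y,u,r0,r1,'proj fix/mov35@.087',pj(-.027,y,.087)[1],pj(.008,y,.087)[1],'mov46',pj(.019,y,.087)[1]); print(' '.join(f"{r}:{h[r,u,1]}/{h[r,u,2]}" for r in range(r0,r1)))
E
```

```text
ee_pos: [0.4906, -0.0166, 0.2552]
wrist_force: [-0.0, 0.2, -0.3]
grip_width: 0.402
finger_force: 0.0
t 94.7 [ 0.4906 -0.0166  0.2552] A 2.02 tilt [-0.002  0.002 -1.   ] q [-0.14 -0.25  1.98  0.    1.41  1.39] w 0.402
0.0386 266 117 198 proj fix/mov35@.087 180 148 mov46 138
117:180/186 118:185/185 119:186/185 120:183/185 121:181/187 122:188/183 123:185/185 124:184/184 125:183/181 126:183/183 127:180/183 128:183/184 129:182/184 130:182/182 131:186/180 132:183/181 133:181/182 134:178/183 135:178/183 136:177/182 137:181/180 138:182/181 139:177/164 140:174/161 141:177/161 142:94/130 143:3/177 144:1/178 145:3/178 146:4/191 147:9/108 148:7/106 149:4/192 150:4/201 151:6/206 152:5/208 153:5/205 154:5/205 155:5/203 156:4/200 157:4/198 158:3/199 159:4/202 160:3/200 161:5/203 162:7/145 163:12/103 164:12/103 165:12/104 166:10/103 167:13/100 168:8/100 169:4/177 170:5/200 171:3/197 172:4/198 173:8/201 174:6/202 175:3/199 176:5/202 177:6/207 178:4/203 179:6/202 180:8/199 181:6/206 182:2/117 183:98/86 184:153/110 185:155/120 186:163/116 187:153/118 188:159/117 189:182/185 190:187/183 191:187/183 192:
[... 3279 characters left out ...]
8:177/167 139:185/163 140:177/163 141:181/163 142:61/138 143:3/196 144:4/190 145:3/185 146:6/180 147:120/117 148:176/159 149:98/154 150:99/154 151:100/153 152:101/151 153:103/151 154:106/147 155:106/144 156:125/122 157:158/139 158:154/136 159:159/135 160:162/131 161:159/135 162:154/134 163:164/131 164:160/129 165:180/160 166:177/160 167:168/162 168:176/164 169:173/162 170:180/163 171:173/164 172:179/160 173:174/161 174:181/161 175:179/161 176:171/139 177:164/112 178:55/112 179:23/154 180:20/181 181:16/171 182:34/190 183:74/170 184:140/167 185:141/165 186:142/165 187:143/187 188:146/190 189:149/198 190:150/194 191:146/194 192:149/192 193:148/195 194:144/197 195:146/196 196:149/190 197:148/188
```

```bash
python3 - <<'E'
from h import *
c=calibration('wrist'); im=np.load('pics/v2.npy'); h=cv2.cvtColor(im,cv2.COLOR_BGR2HSV).astype(float)
O=np.array([.527,.0055,0]);ex=np.array([.9993,.0377,0]);ey=np.array([-.0377,.9993,0])
X=lambda u,r,z:((onz(c,u,r,z)-O)@ex*1000).round(1)
for u in (266,304,343): print(u,'blank top',X(u,149,.109),X(u,182,.109),'mov jaw face',X(u,146.8,.087),'back of plate',X(u,142.5,.087))
print('fixed',X(360,178.5,.087),'mov',X(360,146.8,.087))
E
```

```text
266 blank top 8.6 -25.5 mov jaw face 9.4 back of plate 14.0
304 blank top 8.5 -25.6 mov jaw face 9.3 back of plate 13.9
343 blank top 8.4 -25.7 mov jaw face 9.1 back of plate 13.7
fixed -25.9 mov 9.1
```

The jaw is at the 35 mm mark: the gap measures 35.0 mm. All three blanks have shifted against the fixed jaw, and the bar is back in its V-blocks. The robot is clear, so I'm handing in.

```bash
python3 -c "
from bar import *
rep('scene',(238,165,280,208),.045)
print(job_done())"
```

```text
scene [244, 169, 27, 27, 128] [ 0.4198 -0.3619  0.045 ] [ 0.584 -0.286  0.045] L 0.1809 yaw 24.81
the job is handed in; nothing more can be done
None
```

The job is handed in, with no verdict returned: both eye screws were turned to their stops with the bar, all three blanks stand gripped at the 35 mm mark (measured gap 35.0 mm), and the bar is back in its V-blocks after I dropped it once and picked it up again.

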